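# Set a jogger's eccentric rotor heavy side down on the service stand

## Task

Clear the stand for work on the paper jogger's eccentric rotor: put the small cardboard parts pack into the stand's open drawer, let go of it and slide the drawer fully shut. Then take the red crank handle and crank the black rotor about once right round, feeling for its hidden heavy side, and bring that heavy side straight down. Finish still gripping the crank handle, keeping the rotor still with its heavy side at the bottom, and leave the mug, the tape roll and the screwdriver alone.

Things in the scene. Friction and masses are not known exactly. Their poses are not given: they have to be found in the camera images.
- stand: Grey service stand fixed on the table: base 190 deep (x) x 200 wide (y) x 86 mm high with a drawer in its front (-x) face and an upright on top that carries the rotor on its -y side. Origin at the middle of the underside; x from the drawer side to the back, z up.
- hub (a point): Point on the rotor's level turning axis, fixed to the stand, 162 mm above the table, 30 mm in front (-x) of the stand's centre. Axes as the stand's; y is the turning axis. The stand's front face is 65 mm along -x, its sides 100 mm along +y and -y.
- rotor_face (a point): Middle of the rotor's outer face. The rotor is a closed black disc, 120 mm diameter, 30 mm thick, at 62 to 92 mm along the hub's -y; a metal cap stands 6 mm proud. Fixed inside, unseen, is an off-centre steel weight: about 0.6 kg, its centre 38 mm from the axis, in a direction that differs every time. Otherwise the rotor is balanced.
- rotor (a joint): Turn of the rotor, rad, no end stops; starts near 0. At 0 the crank handle is straight above the axis; positive carries it from the top towards the hub's +x: handle at x = 45 sin(value), z = 45 cos(value) mm from the axis. A stiff seal (constant friction, 0.245 N m) keeps it where it is left; the weight adds or takes up to 0.224 N m: slow cranking takes 0.5 to 10.5 N, most while the heavy side is being lifted.
- handle: Red crank grip, a level cylinder 20 mm in diameter, 56 mm long, parallel to the rotor's axis and 45 mm from it, free to turn on its pin. Origin at its centre, 154 mm along the hub's -y (62 mm out from the disc's face), clear of the stand's side; own y axis along its length. Easily straddled from above, a finger either side.
- drawer (a joint): How far the stand's drawer is pulled out, m: 0 fully shut (end stop), up to 0.12; starts about 0.1 out. It slides easily (about 1.2 N) and has no catch.
- drawer_front (a point): Middle of the outside of the drawer's blue front panel (200 wide, 70 high, 12 mm thick), 42 mm above the table, moving with the drawer; x points in the shutting direction, y along the panel, z up. A metal lip 80 mm wide sticks out 11 mm, 21 to 31 mm above this point.
- drawer_in (a point): Middle of the floor of the drawer's white tray, 12 mm above the table, moving with the drawer, 95 mm along the shutting direction (+x) from the front panel's outside. The tray is 157 long (x), 168 mm wide (y) inside, walls 48 mm above its floor. Only the part pulled out of the stand is open from above; the stand's ceiling is 66 mm above the tray's floor.
- pack_mid (a point): Centre of the cardboard parts pack with a white and green band: 66 long (x) x 44 wide (y) x 30 mm high (z), about 0.12 kg, lying flat on the table at the start.
- pack: The same parts pack; origin at the middle of its underside.
- mug: White mug, 80 mm across, 95 mm high; not to be disturbed. Origin at the middle of its underside.
- tape: Yellow tape roll lying flat, 90 mm across, 24 mm high; not to be disturbed. Origin at the middle of its underside.
- driver: Screwdriver with an orange handle lying on the table, along its x, handle to -x, about 200 mm long; not to be disturbed.

How it is judged:
By the outcome, as a careful person would: the job done as asked, in the order asked, and still so for the second after the job is handed in, while the arm keeps its last pose, push and grip.
It also fails if it takes over 72 s, if anything falls off the work surface, if the arm or the gripper's body presses on something with over 40 N, if the wrist force passes 120 N, or if a joint passes its speed limit or range.

## Robot

A 6-joint arm with a two-finger parallel gripper is mounted at the origin on the work surface. World frame = base frame: x ahead of the robot, y to its left, z up, the work surface at z = 0. Lengths are in m, angles in rad, forces in N, time in s.
With the tool pointing down it reaches from about 0.35 to 0.85 m from the base axis. Payload 8.1 kg.
Tool frame: the origin (TCP) lies midway between the tips of the shut fingers; the grasp point (between the pads) lies robot.grip_point_offset behind it (robot.grip_point_offset is the distance from the TCP to the grasp point, in m); z points along the fingers, y is the direction in which the jaws open and shut (so a half turn about z gives the same grasp; the last joint's range is limited). The gripper opens to 85 mm and grips with 20 to 120 N. Pads are 22 mm wide; open, the fingers measure 114 mm over their backs; the gripper's body (76 mm by 85 mm) begins 54 mm behind the grasp point. The pads swing forward as they close: fully open they stand 13 mm farther back than shut.
Start: joints at [-1.38, 0.13, 1.488, -0, 1.523, -0.085], TCP at [0.163, -0.577, 0.231] pointing down, gripper open.
Joint ranges: [-2.96, 2.96], [-0.89, 2.26], [0.02, 2.5], [-1.34, 4.48], [0, 2.73], [-2.66, 2.66]. Speed limits (rad/s): [2.39, 2.39, 2.79, 3.14, 3.14, 3.14].

## Interface

Orientations are given as [roll, pitch, yaw] about the fixed x, y, z axes, in that order (R = Rz(yaw) Ry(pitch) Rx(roll)).
In Python, from plant import robot, read_camera gives the robot as it stands.
- The arm moves only by the tool send_rows, never from a script. Its argument "moves" is a list of rows, each an object of numbers: "dx", "dy", "dz": the shift along the tool's x, y, z in cm; "ax", "ay", "az": the turn, a rotation vector about the tool's x, y, z in degrees; "jaw": the finger opening in cm, from 0 to 8.54. In form: [{"dx": .., "dy": .., "dz": .., "ax": .., "ay": .., "az": .., "jaw": ..}, ...]. A call has 1 to 12 rows; each row is the pose to reach, as a shift and turn from the pose commanded when the call began, along the tool's axes at that moment; what a row does not reach only later rows make up. A row lasts 1/12 s, in which the tool goes at most 41.7 mm and 7.16 degrees, less where a joint would pass 70% of its speed; a pose out of reach is approached as far as the arm can. A call with a gripper value outside its range is refused whole. The fingers move at their own pace and stop on an object; "grip_force" is the grip in N (left out, the last holds). Time passes only in rows, so rows that repeat a pose let the fingers close. It gives the time, the measured TCP pose, the force and the opening at its end, in the units of the state.
- robot.get_obs(): the state, without advancing time (a new reading comes with each control period).
- read_camera(name): name is "scene" or "top" or "wrist"; returns a dict with "image" (480x640x3 uint8, red, green, blue), "camera_matrix" (3x3 intrinsics, pixels), "xyz" and "rotation" of the camera in the world. Camera axes: x right, y down, z forward; pixel columns grow to the right and rows downward; lengths in m; the calibration is good to about 2 mm. The wrist camera is an equidistant fisheye: a pixel r from the principal point sees the ray r / f radians off the axis. A picture is of the moment at which its call begins. There is no depth.
- robot.close_job(): hands the job in, once; it reports no verdict.
The state is a dict: "clock": time; "joint_pos": joint angles; "qvel": joint speeds; "tau": joint torques, N m; "position": TCP position; "eef_rot": TCP orientation; "ft_force": force on the tool from outside, world axes, zero at the start; "moment": the same for the moment, N m; "gripper_width": opening from 0.0 (shut) to 1.0 (fully open).
Only numpy, scipy, OpenCV 4.12 (cv2) and the standard library are available. Lean on these libraries where they do the work, as an engineer would, in place of code of your own. Each camera call takes 0.05 s, during which the arm holds its last target.

## Working session

There is one attempt and no reset: what is moved stays moved. The work goes in short steps, Python scripts to look and compute and a tool call to move; the robot and the scene stay as the last step left them, time stands still between calls to the robot, and variables do not carry over. Pictures are saved under pics/ and viewed, and the job is handed in when it is done.

Besides the shell and the picture viewer there is one more tool, called after "Emit:" as name(argument=value, ...) on one line, values as JSON. send_rows: Moves the arm, as the interface text tells. Its arguments: {"type":"object","properties":{"moves":{"type":"array","items":{"type":"object","properties":{"dx":{"type":"number"},"dy":{"type":"number"},"dz":{"type":"number"},"ax":{"type":"number"},"ay":{"type":"number"},"az":{"type":"number"},"jaw":{"type":"number"}}}},"grip_force":{"type":"number"}},"required":["moves"]}

```bash
ls; mkdir -p pics
python3 - <<'E'
from plant import robot, read_camera
import cv2
for n in ["scene","top","wrist"]:
    c=read_camera(n); cv2.imwrite(f"pics/{n}0.png",c["image"][:,:,::-1])
    print(n,c["camera_matrix"].tolist(),c["xyz"],c["rotation"])
print(robot.get_obs(), robot.grip_point_offset)
E
```

```text
pics
scene [[455.28404216596766, 0.0, 326.4129757162364], [0.0, 455.28404216596766, 242.71584275720573], [0.0, 0.0, 1.0]] [ 0.97792577 -0.29523239  0.94063936] [-2.57646143  0.00847457  0.83157986]
top [[439.0523826534714, 0.0, 314.4574218122039], [0.0, 439.0523826534714, 241.33178506943017], [0.0, 0.0, 1.0]] [0.51989241 0.02421042 1.10832882] [-3.07200837 -0.0127479  -1.59712617]
wrist [[371.64829954431775, 0.0, 317.58529464929944], [0.0, 371.64829954431775, 239.14831134482296], [0.0, 0.0, 1.0]] [ 0.24049146 -0.55636181  0.37278628] [ 2.82533672e+00  3.75645833e-04 -1.29431591e+00]
{'clock': 0.15, 'joint_pos': array([-1.38041579e+00,  1.31011110e-01,  1.48903782e+00,  8.32215468e-06,
        1.52297367e+00, -8.54281729e-02]), 'qvel': array([-0.00100109, -0.00188521, -0.00232796, -0.00031527, -0.00039031,
        0.00013359]), 'tau': array([ 2.57037909e-04, -5.70063829e+01, -5.01158488e+01, -1.87054870e-04,
        9.64461156e-03,  5.72660997e-05]), 'position': array([ 0.16332403, -0.57690973,  0.23046663]), 'eef_rot': array([-3.14016863e+00, -1.30291065e-04,  2.75808211e-01]), 'ft_force': array([ 0.21435278,  0.61822801, -0.3452146 ]), 'moment': array([-0.01126624, -0.01187925,  0.02827989]), 'gripper_width': 1.0043053547469685} 0.0187
```

View pics/scene0.png

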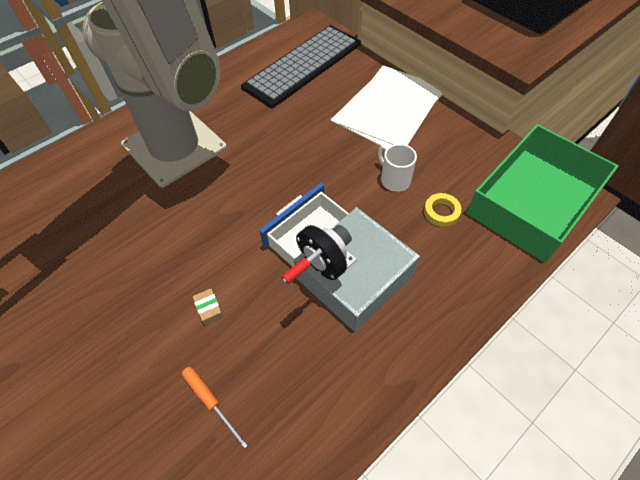

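View pics/top0.png

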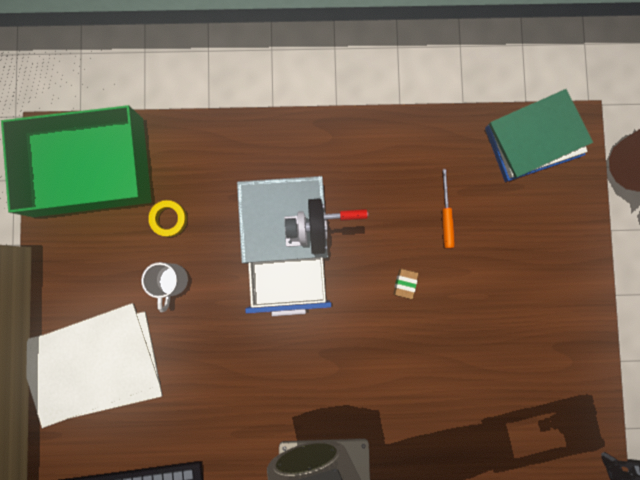

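View pics/wrist0.png

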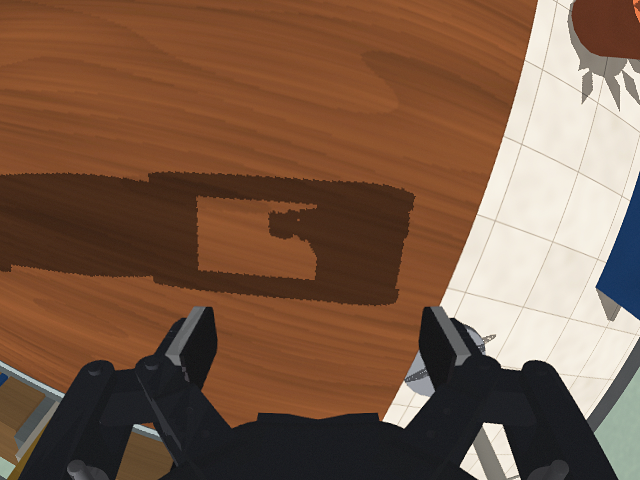

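The scene view shows the stand at about (350,260), the pack at (207,305) and the screwdriver at (215,405). In the top view the pack is at (407,284), the red handle at (353,215) and the drawer front at y≈308. I'll zoom in to measure.

```bash
cat > h.py <<'E'
import numpy as np, cv2
from scipy.spatial.transform import Rotation as R
from plant import robot, read_camera
class Cam:
    def __init__(s,name):
        c=read_camera(name); s.n=name; s.im=c["image"][:,:,::-1].copy(); s.K=c["camera_matrix"]; s.t=np.array(c["xyz"]); s.R=R.from_euler('xyz',c["rotation"]).as_matrix()
    def ray(s,u,v):
        x=(u-s.K[0,2])/s.K[0,0]; y=(v-s.K[1,2])/s.K[1,1]
        if s.n=="wrist":
            r=np.hypot(x,y); k=np.sin(r)/r if r>0 else 1; d=np.array([x*k,y*k,np.cos(r)])
        else: d=np.array([x,y,1.])
        return s.R@d
    def onz(s,u,v,z):
        d=s.ray(u,v); return s.t+d*(z-s.t[2])/d[2]
    def proj(s,P):
        p=(np.atleast_2d(P)-s.t)@s.R
        if s.n=="wrist":
            q=np.hypot(p[:,0],p[:,1]); th=np.arctan2(q,p[:,2]); k=th/np.maximum(q,1e-9); n=p[:,:2]*k[:,None]
        else: n=p[:,:2]/p[:,2:]
        return n*s.K[0,0]+s.K[:2,2]
    def crop(s,x0,y0,w,h,k,fn):
        cv2.imwrite(fn,cv2.resize(s.im[y0:y0+h,x0:x0+w],None,fx=k,fy=k,interpolation=cv2.INTER_CUBIC))
E
python3 - <<'E'
from h import *
t=Cam("top"); s=Cam("scene")
t.crop(220,160,220,165,3.6,"pics/t1.png"); s.crop(180,170,260,195,3,"pics/s1.png")
for p in [(241,262),(327,262),(322,177),(237,182)]: print(t.onz(*p,0.086))
print(t.onz(407,284,.03), s.onz(207,305,.03))
E
```

```text
[0.54703625 0.18108027 0.086     ]
[ 0.54183463 -0.01861107  0.086     ]
[ 0.74240073 -0.01248738  0.086     ]
[0.73520573 0.18769581 0.086     ]
[ 0.48404524 -0.21562664  0.03      ] [ 0.48824273 -0.21228998  0.03      ]
```

View pics/t1.png

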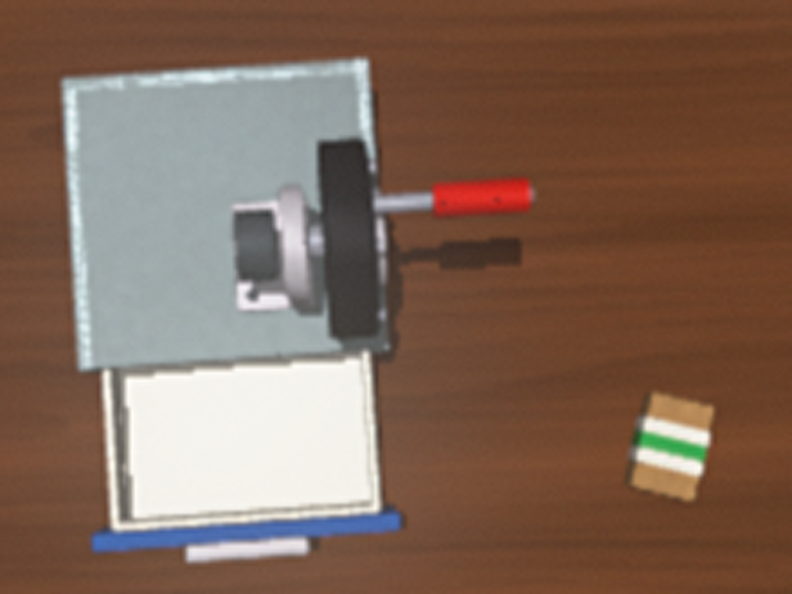

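View pics/s1.png

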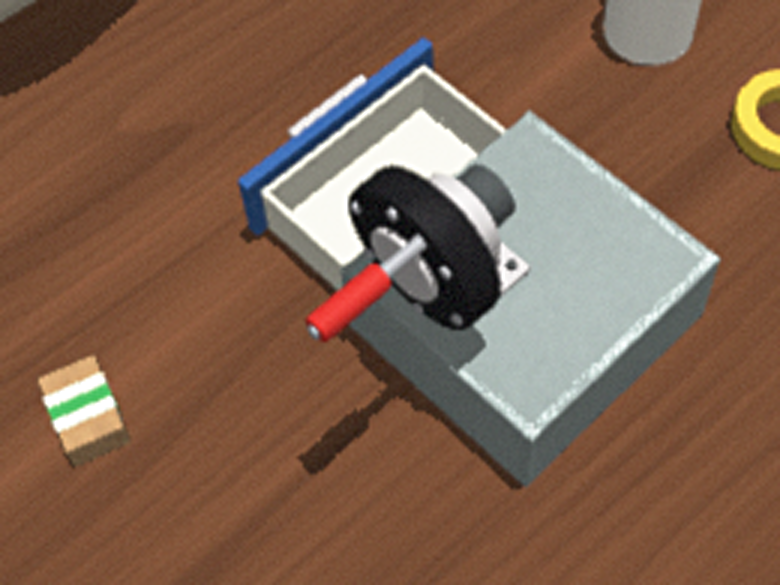

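```bash
cat > fit.py <<'E'
from h import *
from scipy.optimize import least_squares
t=Cam("top"); s=Cam("scene")
T=lambda u,v:(u/3.6+220-.36,v/3.6+160-.36); S=lambda u,v:(u/3+180-.33,v/3+170-.33)
obs=[]  # cam, pix, frame, local
st=lambda *p:np.array(p)/1000
obs+=[(t,T(79,370),'s',st(-95,100,86)),(t,T(368,60),'s',st(95,-100,86)),(t,T(62,79),'s',st(95,100,86)),
(s,S(527,432),'s',st(95,-100,86)),(s,S(717,262),'s',st(95,100,86)),(s,S(530,113),'s',st(-95,100,86)),(s,S(525,486),'s',st(95,-100,0)),(s,S(712,307),'s',st(95,100,0)),
(t,T(92,550),'d',st(0,100,35)),(t,T(401,528),'d',st(0,-100,35)),(t,T(400,512),'d',st(12,-100,35)),(s,S(240,182),'d',st(0,-100,35)),(s,S(430,40),'d',st(0,100,35)),
(t,T(534,195),'h',st(0,-28,0)),(s,S(318,330),'h',st(0,-28,0)),(t,T(434,200),'h',st(0,28,0)),(s,S(376,276),'h',st(0,28,0)),
(t,T(652,392),'p',st(33,22,30)),(t,T(714,406),'p',st(33,-22,30)),(t,T(692,500),'p',st(-33,-22,30)),(t,T(630,486),'p',st(-33,22,30)),
(s,S(39,381),'p',st(-33,-22,30)),(s,S(95,356),'p',st(-33,22,30))]
def world(v,f,l):
    c,n=np.cos(v[2]),np.sin(v[2]); Rz=np.array([[c,-n,0],[n,c,0],[0,0,1]])
    o=np.array([v[0],v[1],0])
    if f=='s': return o+Rz@l
    if f=='d': return o+Rz@(l+[-.095-v[3],0,.042])
    if f=='h': return o+Rz@(l+[-.03+.045*np.sin(v[4]),-.154,.162+.045*np.cos(v[4])])
    c,n=np.cos(v[7]),np.sin(v[7]); return np.array([v[5],v[6],0])+np.array([[c,-n,0],[n,c,0],[0,0,1]])@l
def res(v): return np.concatenate([c.proj(world(v,f,l))[0]-p for c,p,f,l in obs])
r=least_squares(res,[.64,.08,0,.1,0,.48,-.21,.0],loss='soft_l1')
print(np.round(r.x,4)); e=res(r.x).reshape(-1,2)
for o,k in zip(obs,e): print(o[0].n,o[2],o[3],np.round(k,1))
E
python3 fit.py
```

```text
[ 0.6448  0.0847  0.041   0.1153  0.3215  0.4859 -0.2133 -0.2785]
top s [-0.095  0.1    0.086] [-0.4  0.1]
top s [ 0.095 -0.1    0.086] [-0.4  0.1]
top s [0.095 0.1   0.086] [-0.2  0.2]
scene s [ 0.095 -0.1    0.086] [0.6 3.5]
scene s [0.095 0.1   0.086] [ 0.3 -0.3]
scene s [-0.095  0.1    0.086] [-0.9 -0.2]
scene s [ 0.095 -0.1    0.   ] [-0.6  1.2]
scene s [0.095 0.1   0.   ] [-4.   3.4]
top d [0.    0.1   0.035] [-0.7 -0.3]
top d [ 0.    -0.1    0.035] [-0.7 -0.1]
top d [ 0.012 -0.1    0.035] [-0.8 -0.8]
scene d [ 0.    -0.1    0.035] [-1.1  0.3]
scene d [0.    0.1   0.035] [-2.  -0.3]
top h [ 0.    -0.028  0.   ] [-1.8  0.3]
scene h [ 0.    -0.028  0.   ] [-2.  1.]
top h [0.    0.028 0.   ] [-0.9  0.6]
scene h [0.    0.028 0.   ] [1.  0.1]
top p [0.033 0.022 0.03 ] [-0.2 -0.6]
top p [ 0.033 -0.022  0.03 ] [-0.1  0. ]
top p [-0.033 -0.022  0.03 ] [-0.3  0.1]
top p [-0.033  0.022  0.03 ] [-0.5 -0.5]
scene p [-0.033 -0.022  0.03 ] [-0.9 -0.2]
scene p [-0.033  0.022  0.03 ] [-0.6  0.1]
```

Emit:
send_rows(moves=[{"dx":3.4,"dy":-2.2,"dz":0.5,"az":5},{"dx":6.8,"dy":-4.4,"dz":1,"az":10},{"dx":10.2,"dy":-6.6,"dz":2,"az":15},{"dx":13.7,"dy":-8.7,"dz":3,"az":20},{"dx":17.1,"dy":-10.9,"dz":4,"az":25},{"dx":20.5,"dy":-13.1,"dz":5,"az":31.8},{"dx":24,"dy":-15.3,"dz":6,"az":31.8},{"dx":27.3,"dy":-17.5,"dz":7,"az":31.8},{"dx":30.8,"dy":-19.7,"dz":8,"az":31.8},{"dx":34.2,"dy":-21.9,"dz":8,"az":31.8},{"dx":37.6,"dy":-24.0,"dz":8,"az":31.8},{"dx":41.0,"dy":-26.2,"dz":8,"az":31.8}])

```text
schema error: expected keys dx, dy, dz, ax, ay, az, jaw
```

Run:
```python
from h import *
w=Cam("wrist"); cv2.imwrite("pics/w1.png",w.im); o=robot.get_obs(); print(o['clock'],o['position'],o['eef_rot'],o['ft_force'])
c,n=np.cos(-.2785),np.sin(-.2785)
for l in [(33,22),(33,-22),(-33,-22),(-33,22)]:
    p=np.array([.4859+c*l[0]/1e3-n*l[1]/1e3,-.2133+n*l[0]/1e3+c*l[1]/1e3,.03]); print(w.proj(p)[0].round(1))
```

```text
0.4 [ 0.16342837 -0.57726142  0.23114736] [-3.14136570e+00 -5.54517925e-05  2.75822540e-01] [ 0.57636663 -0.35831158 -0.21779027]
[  96.  -143.9]
[ 119.4 -140.6]
[ 86.4 -98.1]
[  64.5 -102.6]
```

View pics/w1.png

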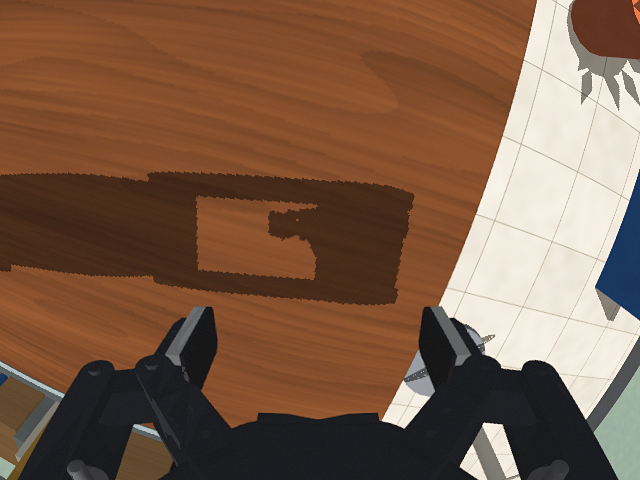

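The wrist view hasn't changed because the call was refused. Every row needs all seven keys.

Emit:
send_rows(moves=[{"dx":3.4,"dy":-2.2,"dz":0.5,"ax":0,"ay":0,"az":5,"jaw":8.5},{"dx":6.8,"dy":-4.4,"dz":1,"ax":0,"ay":0,"az":10,"jaw":8.5},{"dx":10.2,"dy":-6.6,"dz":2,"ax":0,"ay":0,"az":15,"jaw":8.5},{"dx":13.7,"dy":-8.7,"dz":3,"ax":0,"ay":0,"az":20,"jaw":8.5},{"dx":17.1,"dy":-10.9,"dz":4,"ax":0,"ay":0,"az":25,"jaw":8.5},{"dx":20.5,"dy":-13.1,"dz":5,"ax":0,"ay":0,"az":31.8,"jaw":8.5},{"dx":24,"dy":-15.3,"dz":6,"ax":0,"ay":0,"az":31.8,"jaw":8.5},{"dx":27.3,"dy":-17.5,"dz":7,"ax":0,"ay":0,"az":31.8,"jaw":8.5},{"dx":30.8,"dy":-19.7,"dz":8,"ax":0,"ay":0,"az":31.8,"jaw":8.5},{"dx":34.2,"dy":-21.9,"dz":8,"ax":0,"ay":0,"az":31.8,"jaw":8.5},{"dx":37.6,"dy":-24,"dz":8,"ax":0,"ay":0,"az":31.8,"jaw":8.5},{"dx":41,"dy":-26.2,"dz":8,"ax":0,"ay":0,"az":31.8,"jaw":8.5}])

```text
clock: 1.4
position: [0.4876, -0.2117, 0.1512]
eef_rot: [3.142, -0.0, -0.279]
ft_force: [0.7, -0.6, -0.4]
gripper_width: 0.997
```

Run:
```python
from h import *
w=Cam("wrist"); cv2.imwrite("pics/w2.png",w.im); o=robot.get_obs(); print(o['clock'],o['position'],o['eef_rot'],o['ft_force'])
c,n=np.cos(-.2785),np.sin(-.2785)
for l in [(33,22),(33,-22),(-33,-22),(-33,22)]:
    p=np.array([.4859+c*l[0]/1e3-n*l[1]/1e3,-.2133+n*l[0]/1e3+c*l[1]/1e3,.03]); print(w.proj(p)[0].round(1))
```

```text
1.45 [ 0.49179889 -0.20599676  0.15157631] [-3.13766738e+00 -2.41497287e-03 -2.75731309e-01] [0.17064291 5.20069342 1.07992331]
[288.  189.7]
[349.1 189.7]
[346.9 274.1]
[290.1 274.1]
```

View pics/w2.png

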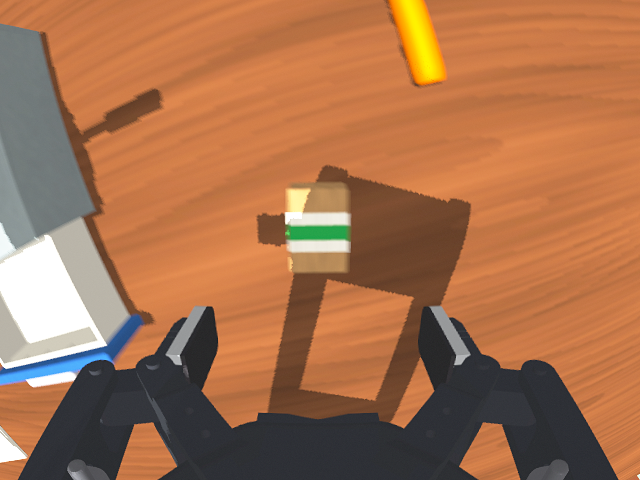

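Emit:
send_rows(moves=[{"dx":0,"dy":0,"dz":2,"ax":0,"ay":0,"az":0,"jaw":8.5},{"dx":0,"dy":0,"dz":5,"ax":0,"ay":0,"az":0,"jaw":8.5},{"dx":0,"dy":0,"dz":8,"ax":0,"ay":0,"az":0,"jaw":8.5},{"dx":0,"dy":0,"dz":11,"ax":0,"ay":0,"az":0,"jaw":8.5},{"dx":0,"dy":0,"dz":13,"ax":0,"ay":0,"az":0,"jaw":8.5},{"dx":0,"dy":0,"dz":14.5,"ax":0,"ay":0,"az":0,"jaw":8.5},{"dx":0,"dy":0,"dz":15,"ax":0,"ay":0,"az":0,"jaw":8},{"dx":0,"dy":0,"dz":15,"ax":0,"ay":0,"az":0,"jaw":4},{"dx":0,"dy":0,"dz":15,"ax":0,"ay":0,"az":0,"jaw":3},{"dx":0,"dy":0,"dz":15,"ax":0,"ay":0,"az":0,"jaw":3},{"dx":0,"dy":0,"dz":15,"ax":0,"ay":0,"az":0,"jaw":3},{"dx":0,"dy":0,"dz":15,"ax":0,"ay":0,"az":0,"jaw":3}], grip_force=30)

```text
clock: 2.45
position: [0.4879, -0.2143, 0.0031]
eef_rot: [3.141, -0.003, -0.279]
ft_force: [-0.9, 0.7, 6.1]
gripper_width: 0.506
```

Run:
```python
from h import *
w=Cam("wrist"); cv2.imwrite("pics/w3.png",w.im); o=robot.get_obs(); print(o['clock'],o['position'],o['eef_rot'],o['ft_force'],o['gripper_width'])
```

```text
2.5 [ 0.48789834 -0.21433386  0.00307471] [ 3.14091766e+00 -3.01496564e-03 -2.79255413e-01] [-0.69637028  1.18239662  6.48580831] 0.5113300566998001
```

View pics/w3.png

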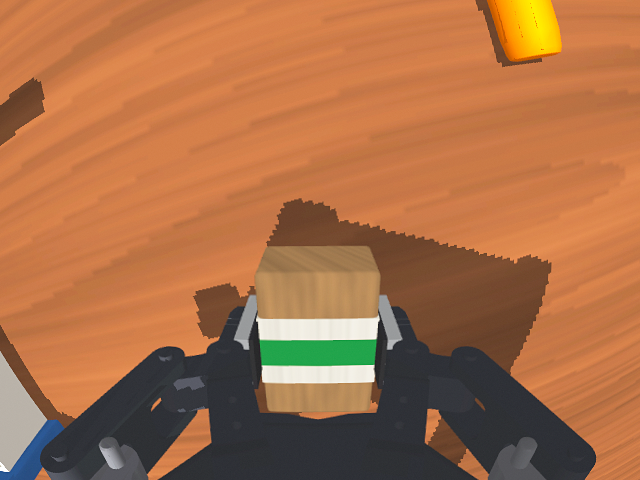

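Emit:
send_rows(moves=[{"dx":0,"dy":0,"dz":-2,"ax":0,"ay":0,"az":0,"jaw":3},{"dx":0,"dy":0,"dz":-6,"ax":0,"ay":0,"az":0,"jaw":3},{"dx":-1,"dy":-1,"dz":-10,"ax":0,"ay":0,"az":0,"jaw":3},{"dx":-3,"dy":-4,"dz":-13,"ax":0,"ay":0,"az":-3,"jaw":3},{"dx":-5,"dy":-7,"dz":-15,"ax":0,"ay":0,"az":-7,"jaw":3},{"dx":-7,"dy":-10.5,"dz":-15,"ax":0,"ay":0,"az":-11,"jaw":3},{"dx":-9,"dy":-14,"dz":-15,"ax":0,"ay":0,"az":-15,"jaw":3},{"dx":-9.5,"dy":-18,"dz":-15,"ax":0,"ay":0,"az":-18.3,"jaw":3},{"dx":-9.5,"dy":-22,"dz":-15,"ax":0,"ay":0,"az":-18.3,"jaw":3},{"dx":-9,"dy":-26,"dz":-15,"ax":0,"ay":0,"az":-18.3,"jaw":3},{"dx":-8.5,"dy":-29,"dz":-15,"ax":0,"ay":0,"az":-18.3,"jaw":3},{"dx":-8.3,"dy":-30.7,"dz":-15,"ax":0,"ay":0,"az":-18.3,"jaw":3}])

```text
clock: 3.5
position: [0.4922, 0.1078, 0.1519]
eef_rot: [-3.141, -0.002, 0.043]
ft_force: [-0.5, 0.2, -1.0]
gripper_width: 0.51
```

Run:
```python
from h import *
w=Cam("wrist"); w=Cam("wrist"); cv2.imwrite("pics/w4.png",w.im); o=robot.get_obs(); print(o['clock'],o['position'],o['eef_rot'],o['ft_force'],o['gripper_width'])
```

```text
3.6 [0.49192141 0.1070423  0.15164671] [-3.14084173e+00 -7.96481411e-04  4.36263396e-02] [ 0.05603094  0.62531025 -1.21950976] 0.5081393121347241
```

View pics/w4.png

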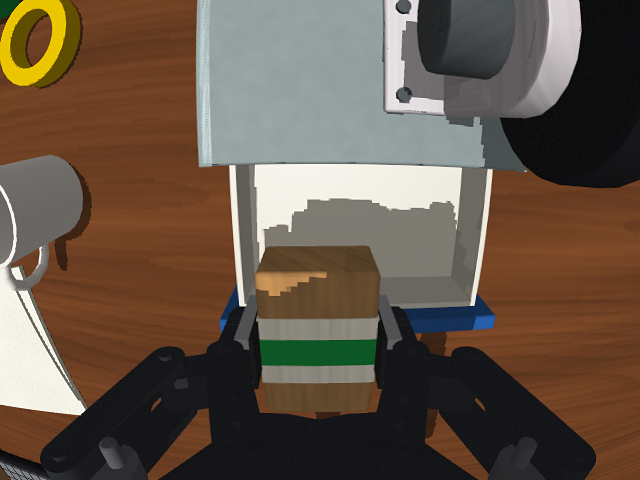

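Emit:
send_rows(moves=[{"dx":0,"dy":0.8,"dz":0,"ax":0,"ay":0,"az":0,"jaw":3},{"dx":0,"dy":0.8,"dz":3,"ax":0,"ay":0,"az":0,"jaw":3},{"dx":0,"dy":0.8,"dz":6,"ax":0,"ay":0,"az":0,"jaw":3},{"dx":0,"dy":0.8,"dz":8.5,"ax":0,"ay":0,"az":0,"jaw":3},{"dx":0,"dy":0.8,"dz":10.5,"ax":0,"ay":0,"az":0,"jaw":3},{"dx":0,"dy":0.8,"dz":12,"ax":0,"ay":0,"az":0,"jaw":3},{"dx":0,"dy":0.8,"dz":13,"ax":0,"ay":0,"az":0,"jaw":3},{"dx":0,"dy":0.8,"dz":13.5,"ax":0,"ay":0,"az":0,"jaw":3},{"dx":0,"dy":0.8,"dz":13.5,"ax":0,"ay":0,"az":0,"jaw":3},{"dx":0,"dy":0.8,"dz":13.5,"ax":0,"ay":0,"az":0,"jaw":6},{"dx":0,"dy":0.8,"dz":13.5,"ax":0,"ay":0,"az":0,"jaw":6},{"dx":0,"dy":0.8,"dz":13.5,"ax":0,"ay":0,"az":0,"jaw":6}])

```text
clock: 4.6
position: [0.4926, 0.0963, 0.0174]
eef_rot: [-3.142, -0.002, 0.04]
ft_force: [0.3, 0.4, -0.0]
gripper_width: 0.703
```

Run:
```python
from h import *
w=Cam("wrist"); cv2.imwrite("pics/w5.png",w.im); o=robot.get_obs(); print(o['clock'],o['position'],o['eef_rot'],o['ft_force'],o['gripper_width'])
```

```text
4.65 [0.49246845 0.09640675 0.01723145] [-3.14153986e+00 -1.61337559e-03  4.02453453e-02] [-0.3045423   0.05426863 -0.04612528] 0.7041651869614414
```

View pics/w5.png

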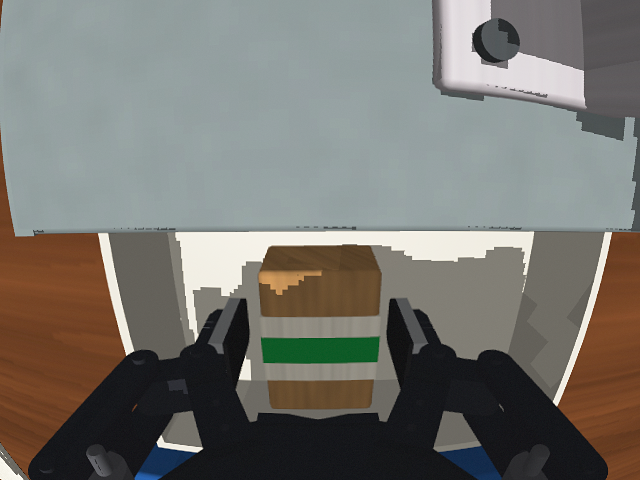

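Emit:
send_rows(moves=[{"dx":0,"dy":0,"dz":-2,"ax":0,"ay":0,"az":0,"jaw":6},{"dx":0,"dy":0,"dz":-5.5,"ax":0,"ay":0,"az":0,"jaw":6},{"dx":0,"dy":0,"dz":-9,"ax":0,"ay":0,"az":0,"jaw":6},{"dx":0,"dy":0,"dz":-12,"ax":0,"ay":0,"az":0,"jaw":3},{"dx":-2,"dy":0,"dz":-12,"ax":0,"ay":0,"az":0,"jaw":0},{"dx":-5.5,"dy":0,"dz":-12,"ax":0,"ay":0,"az":0,"jaw":0},{"dx":-8.5,"dy":0,"dz":-12,"ax":0,"ay":0,"az":0,"jaw":0},{"dx":-10.8,"dy":0,"dz":-11,"ax":0,"ay":0,"az":0,"jaw":0},{"dx":-10.8,"dy":0,"dz":-8,"ax":0,"ay":0,"az":0,"jaw":0},{"dx":-10.8,"dy":0,"dz":-5,"ax":0,"ay":0,"az":0,"jaw":0},{"dx":-10.8,"dy":0,"dz":-3,"ax":0,"ay":0,"az":0,"jaw":0},{"dx":-10.8,"dy":0,"dz":-2.8,"ax":0,"ay":0,"az":0,"jaw":0}])

```text
clock: 5.65
position: [0.3807, 0.0918, 0.0409]
eef_rot: [3.141, 0.005, 0.041]
ft_force: [-1.1, -1.2, 0.0]
gripper_width: 0.002
```

Run:
```python
from h import *
w=Cam("wrist"); cv2.imwrite("pics/w6.png",w.im); s=Cam("scene"); s.crop(180,150,260,195,3,"pics/s6.png"); o=robot.get_obs(); print(o['clock'],o['position'],o['eef_rot'],o['ft_force'],o['gripper_width'],o['joint_pos'])
```

```text
5.75 [0.38319547 0.0920702  0.04421969] [3.14148880e+00 1.64485573e-03 4.03641237e-02] [0.12706589 0.6561916  0.14089428] 0.0015426318005187292 [ 1.05512459e-01 -2.70020116e-01  2.22557440e+00  3.71888698e-06
  1.18768650e+00  1.63594318e+00]
```

View pics/w6.png

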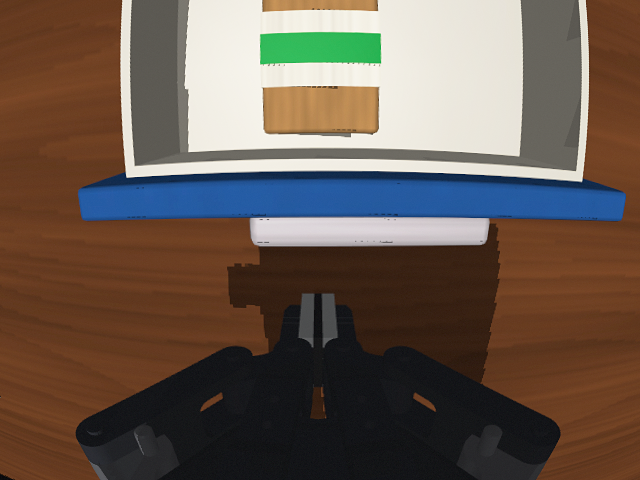

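View pics/s6.png

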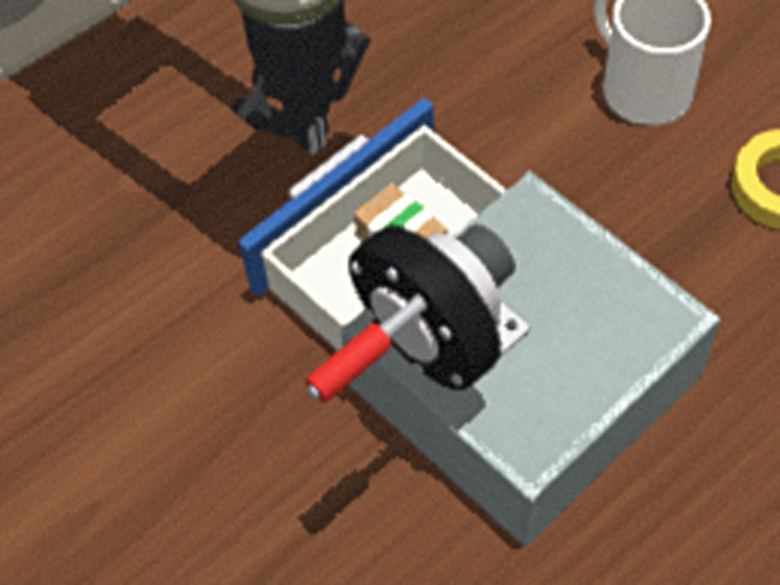

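Emit:
send_rows(moves=[{"dx":1,"dy":0,"dz":0,"ax":0,"ay":0,"az":0,"jaw":0},{"dx":2,"dy":0,"dz":0,"ax":0,"ay":0,"az":0,"jaw":0},{"dx":3,"dy":0,"dz":0,"ax":0,"ay":0,"az":0,"jaw":0},{"dx":4,"dy":0,"dz":0,"ax":0,"ay":0,"az":0,"jaw":0},{"dx":5,"dy":0,"dz":0,"ax":0,"ay":0,"az":0,"jaw":0},{"dx":6,"dy":0,"dz":0,"ax":0,"ay":0,"az":0,"jaw":0},{"dx":7,"dy":0,"dz":0,"ax":0,"ay":0,"az":0,"jaw":0},{"dx":8,"dy":0,"dz":0,"ax":0,"ay":0,"az":0,"jaw":0},{"dx":9,"dy":0,"dz":0,"ax":0,"ay":0,"az":0,"jaw":0},{"dx":10,"dy":0,"dz":0,"ax":0,"ay":0,"az":0,"jaw":0},{"dx":11,"dy":0,"dz":0,"ax":0,"ay":0,"az":0,"jaw":0},{"dx":12,"dy":0,"dz":0,"ax":0,"ay":0,"az":0,"jaw":0}])

```text
clock: 6.75
position: [0.5056, 0.0973, 0.0466]
eef_rot: [-3.141, -0.002, 0.04]
ft_force: [-2.2, 0.9, 0.0]
gripper_width: -0.001
```

Emit:
send_rows(moves=[{"dx":0.3,"dy":0,"dz":0,"ax":0,"ay":0,"az":0,"jaw":0},{"dx":0.5,"dy":0,"dz":0,"ax":0,"ay":0,"az":0,"jaw":0},{"dx":0.7,"dy":0,"dz":0,"ax":0,"ay":0,"az":0,"jaw":0},{"dx":0.9,"dy":0,"dz":0,"ax":0,"ay":0,"az":0,"jaw":0},{"dx":1.0,"dy":0,"dz":0,"ax":0,"ay":0,"az":0,"jaw":0},{"dx":1.0,"dy":0,"dz":0,"ax":0,"ay":0,"az":0,"jaw":0}])

```text
clock: 7.25
position: [0.5138, 0.0973, 0.0445]
eef_rot: [3.142, -0.0, 0.04]
ft_force: [0.8, 0.8, -0.3]
gripper_width: 0.002
```

Run:
```python
from h import *
w=Cam("wrist"); cv2.imwrite("pics/w7.png",w.im); s=Cam("scene"); s.crop(180,150,260,195,3,"pics/s7.png"); o=robot.get_obs(); print(o['clock'],o['position'],o['eef_rot'],o['ft_force'],o['gripper_width'],o['joint_pos'])
```

```text
7.35 [0.5136611  0.0972886  0.04432888] [ 3.14156959e+00 -1.64636398e-04  4.01453429e-02] [-0.01583485  0.12221735 -0.33692393] 0.00014584280735605617 [ 8.91141326e-02  9.97466379e-02  1.87929366e+00 -3.38857711e-05
  1.16238905e+00  1.61977857e+00]
```

View pics/w7.png

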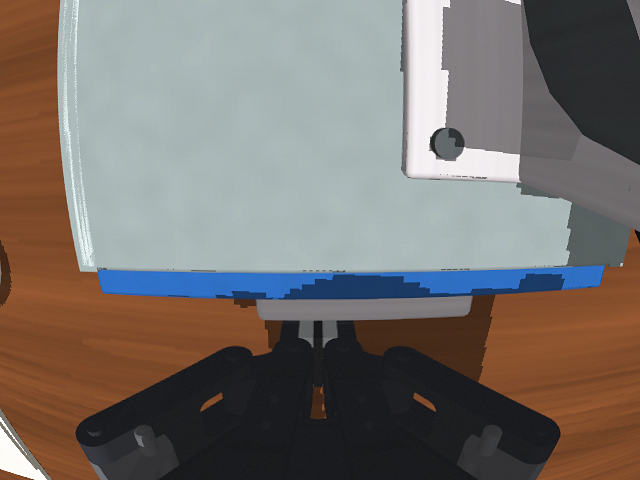

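View pics/s7.png

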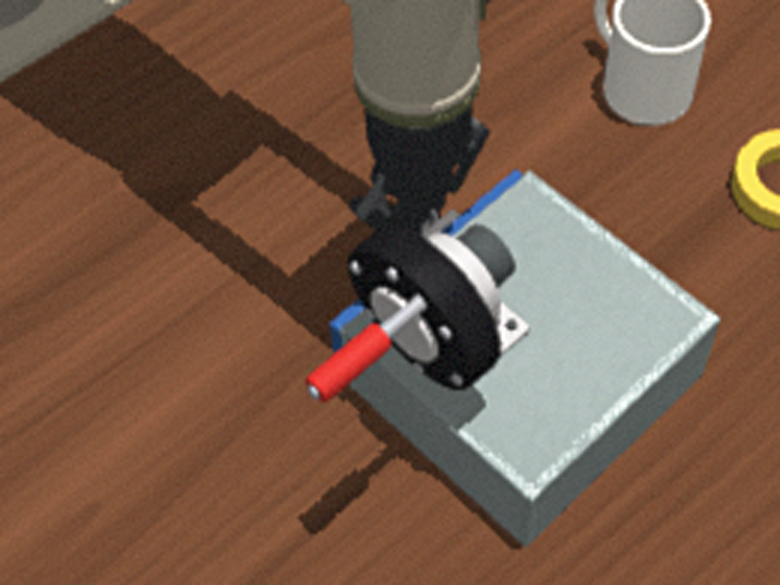

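Emit:
send_rows(moves=[{"dx":0.2,"dy":0,"dz":0,"ax":0,"ay":0,"az":0,"jaw":0},{"dx":0.3,"dy":0,"dz":0,"ax":0,"ay":0,"az":0,"jaw":0},{"dx":0.4,"dy":0,"dz":0,"ax":0,"ay":0,"az":0,"jaw":0},{"dx":0.5,"dy":0,"dz":0,"ax":0,"ay":0,"az":0,"jaw":0}])

```text
clock: 7.68
position: [0.5155, 0.0974, 0.0438]
eef_rot: [3.141, 0.007, 0.04]
ft_force: [-22.3, -2.8, 20.0]
gripper_width: -0.005
```

Emit:
send_rows(moves=[{"dx":-0.3,"dy":0,"dz":0,"ax":0,"ay":0,"az":0,"jaw":0},{"dx":-1,"dy":0,"dz":0,"ax":0,"ay":0,"az":0,"jaw":0},{"dx":-3,"dy":0,"dz":-2,"ax":0,"ay":0,"az":0,"jaw":0},{"dx":-4,"dy":0,"dz":-6,"ax":0,"ay":0,"az":0,"jaw":0},{"dx":-4,"dy":0,"dz":-10,"ax":0,"ay":0,"az":-5,"jaw":0},{"dx":-4,"dy":0,"dz":-14,"ax":0,"ay":0,"az":-12,"jaw":0},{"dx":-4,"dy":1,"dz":-18,"ax":0,"ay":0,"az":-19,"jaw":0},{"dx":-3,"dy":3,"dz":-21,"ax":0,"ay":0,"az":-26,"jaw":3},{"dx":-1,"dy":6,"dz":-23,"ax":0,"ay":0,"az":-33,"jaw":6},{"dx":1,"dy":9,"dz":-23,"ax":0,"ay":0,"az":-40,"jaw":6},{"dx":3,"dy":12,"dz":-23,"ax":0,"ay":0,"az":-47,"jaw":6},{"dx":5,"dy":15,"dz":-23,"ax":0,"ay":0,"az":-54,"jaw":6}])

```text
clock: 8.68
position: [0.5757, -0.0518, 0.2752]
eef_rot: [3.139, -0.001, 0.989]
ft_force: [0.4, 1.3, 0.2]
gripper_width: 0.698
```

Run:
```python
from h import *
o=robot.get_obs(); print(o['clock'],o['position'],o['eef_rot'],o['ft_force'],o['gripper_width'],o['joint_pos'])
t=Cam("top"); t.crop(220,160,220,165,3.6,"pics/t8.png")
y=o['eef_rot'][2]; d=np.array([.6354,-.0759])-o['position'][:2]
print(d@[np.cos(y),np.sin(y)],d@[np.sin(y),-np.cos(y)],np.degrees(1.611-y))
```

```text
8.6833 [ 0.57574115 -0.05183825  0.27522054] [ 3.13938888e+00 -9.89605813e-04  9.89003742e-01] [0.44928849 1.28135979 0.17124543] 0.6983880585273167 [-1.78510820e-01  5.43594197e-02  1.48943287e+00  4.53822283e-05
  1.59538502e+00  4.03284026e-01]
0.01268079561750898 0.06306618981149714 35.637760471423796
```

View pics/t8.png

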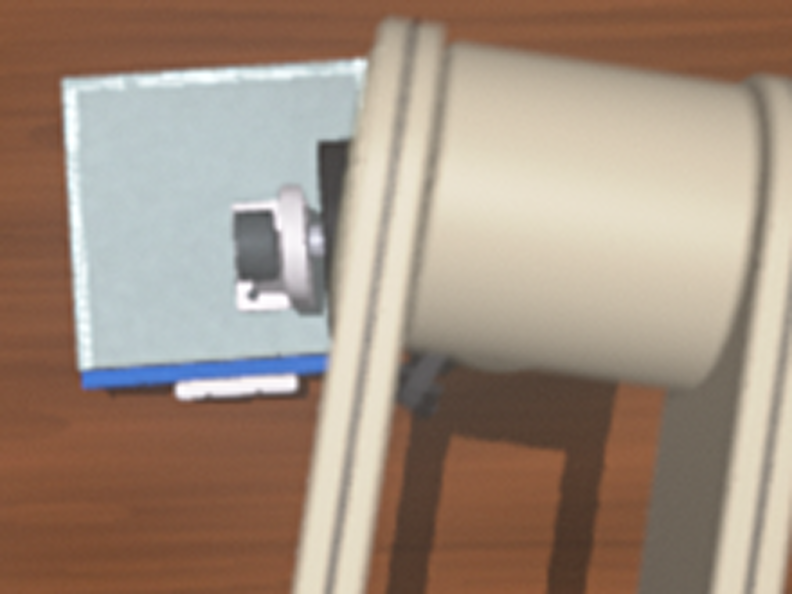

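Emit:
send_rows(moves=[{"dx":0.4,"dy":2,"dz":0,"ax":0,"ay":0,"az":-7,"jaw":6},{"dx":0.8,"dy":4,"dz":0,"ax":0,"ay":0,"az":-14,"jaw":6},{"dx":1.2,"dy":6.3,"dz":0,"ax":0,"ay":0,"az":-21,"jaw":6},{"dx":1.2,"dy":6.3,"dz":0,"ax":0,"ay":0,"az":-28,"jaw":6},{"dx":1.2,"dy":6.3,"dz":0,"ax":0,"ay":0,"az":-36,"jaw":6},{"dx":1.2,"dy":6.3,"dz":0,"ax":0,"ay":0,"az":-36,"jaw":6}])

```text
clock: 9.23
position: [0.6338, -0.0755, 0.2736]
eef_rot: [-3.141, -0.0, 1.616]
ft_force: [0.4, 0.0, -0.1]
gripper_width: 0.7
```

Run:
```python
from h import *
w=Cam("wrist");w=Cam("wrist"); cv2.imwrite("pics/w9.png",w.im);o=robot.get_obs(); print(o['clock'],o['position'],o['eef_rot'],o['ft_force'],o['gripper_width'],o['joint_pos'])
s=Cam("scene"); s.crop(180,150,260,195,3,"pics/s9.png")
c,n=np.cos(.041),np.sin(.041)
L=lambda x,y,z:[.6448+c*x-n*y,.0847+n*x+c*y,z]
th=.3215;hx=-.03+.045*np.sin(th);hz=.162+.045*np.cos(th)
for dx in(-.01,.01):
  for y in (-.182,-.126): print(w.proj(L(hx+dx,y,hz))[0].round(1))
```

```text
9.3333 [ 0.63358584 -0.07528416  0.27413344] [-3.14152339e+00 -1.00565364e-05  1.60755299e+00] [ 0.51963585  0.12544227 -0.16983516] 0.7030860750534572 [-1.98595937e-01  2.20104113e-01  1.31058652e+00 -6.37830334e-06
  1.61097173e+00 -2.35352859e-01]
[304.3 287. ]
[303.2 199.6]
[336. 287.]
[337.6 199.6]
```

View pics/w9.png

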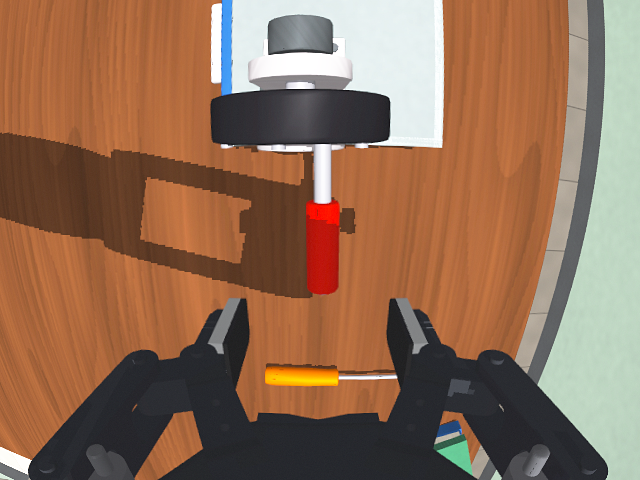

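View pics/s9.png

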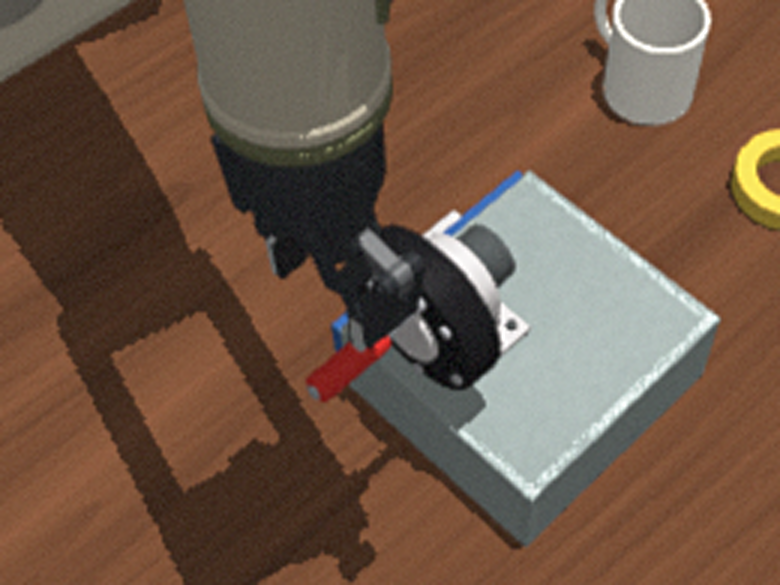

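Run:
```python
from h import *
w=Cam("wrist")
c,n=np.cos(.041),np.sin(.041)
L=lambda x,y,z:[.6448+c*x-n*y,.0847+n*x+c*y,z]
a=np.linspace(0,2*np.pi,200)
for y in (-.092,-.062):
  P=w.proj(np.array([L(-.03+.06*np.sin(q),y,.162+.06*np.cos(q)) for q in a])); print(P.min(0),P.max(0))
g=cv2.cvtColor(w.im,cv2.COLOR_BGR2GRAY).astype(int)
for v in (105,120,130): print(v,np.where(g[v,180:420]<90)[0][[0,-1]]+180, np.round(g[v,205:216]), np.round(g[v,384:395]))
hsv=cv2.cvtColor(w.im,cv2.COLOR_BGR2HSV)
m=((hsv[...,0]<6)|(hsv[...,0]>174))&(hsv[...,1]>200)&(hsv[...,2]>90)
for v in (215,240,265,280):
  q=np.where(m[v,290:360])[0]+290; print(v,q[[0,-1]])
```

```text
[209.39079433 134.64180926] [387.78660048 143.91948684]
[207.88474708  86.10605213] [388.43622955  99.83679593]
105 [210 388] [123 123 122 123 102  54  32  36  37  37  39] [ 40  39  36  37  28 116 227 242 239 238 237]
120 [210 389] [123 122 122 122 122  79  30  36  38  39  40] [ 39  42  38  33  29  74 247 240 237 237 237]
130 [211 388] [123 122 119 118 119 108  25  36  36  37  40] [ 37  37  36  36  21 179 235 238 236 235 236]
215 [306 338]
240 [306 338]
265 [307 338]
280 [307 337]
```

Emit:
send_rows(moves=[{"dx":0,"dy":0.3,"dz":1.5,"ax":0,"ay":0,"az":0,"jaw":6},{"dx":0,"dy":0.3,"dz":4,"ax":0,"ay":0,"az":0,"jaw":6},{"dx":0,"dy":0.3,"dz":6,"ax":0,"ay":0,"az":0,"jaw":6},{"dx":0,"dy":0.3,"dz":8,"ax":0,"ay":0,"az":0,"jaw":6},{"dx":0,"dy":0.3,"dz":9,"ax":0,"ay":0,"az":0,"jaw":6},{"dx":0,"dy":0.3,"dz":9,"ax":0,"ay":0,"az":0,"jaw":6},{"dx":0,"dy":0.3,"dz":9,"ax":0,"ay":0,"az":0,"jaw":4},{"dx":0,"dy":0.3,"dz":9,"ax":0,"ay":0,"az":0,"jaw":2},{"dx":0,"dy":0.3,"dz":9,"ax":0,"ay":0,"az":0,"jaw":1},{"dx":0,"dy":0.3,"dz":9,"ax":0,"ay":0,"az":0,"jaw":1},{"dx":0,"dy":0.3,"dz":9,"ax":0,"ay":0,"az":0,"jaw":1},{"dx":0,"dy":0.3,"dz":9,"ax":0,"ay":0,"az":0,"jaw":1}], grip_force=60)

```text
clock: 10.43
position: [0.6379, -0.0755, 0.1863]
eef_rot: [3.138, 0.001, 1.611]
ft_force: [-0.3, 0.8, 7.7]
gripper_width: 0.213
```

Run:
```python
from h import *
w=Cam("wrist"); cv2.imwrite("pics/w10.png",w.im);o=robot.get_obs(); print(o['clock'],o['position'],o['eef_rot'],o['ft_force'],o['moment'],o['gripper_width'],o['joint_pos'])
```

```text
10.4833 [ 0.6378506  -0.07543415  0.18627282] [3.13838551e+00 7.50140301e-04 1.61090439e+00] [0.37295253 0.75237632 6.35110634] [-0.01644409 -0.03983061  0.02411546] 0.21553843202476478 [-1.97529779e-01  2.63338181e-01  1.42008356e+00  2.61033137e-05
  1.45487731e+00 -2.37642018e-01]
```

View pics/w10.png

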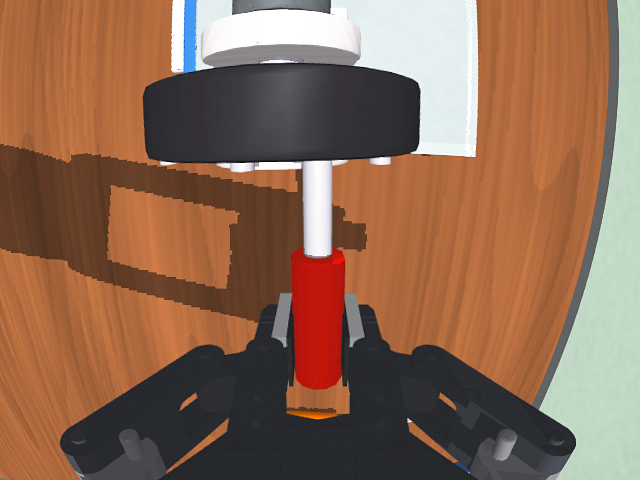

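```bash
cat > rows.py <<'E'
import sys, numpy as np, json
# usage rows.py th0 step nrows offy offz
def rows(a,st,n,oy=0,oz=0,R=4.5):
    f=lambda q:(R*np.sin(np.radians(q)),-R*np.cos(np.radians(q)))
    y0,z0=f(a); out=[]
    for k in range(1,n+1):
        y,z=f(a+st*k); out.append((round(y-y0+oy,2),round(z-z0+oz,2)))
    return out
a=list(map(float,sys.argv[1:])); st=a[1]; n=int(a[2])
for j in range(int(a[5])):
    print(a[0]+j*st*n, rows(a[0]+j*st*n,st,n,a[3] if j==0 else 0,a[4] if j==0 else 0))
E
python3 rows.py 20 3 8 .07 -.22 16
```

```text
20.0 [(np.float64(0.29), np.float64(-0.13)), (np.float64(0.5), np.float64(-0.04)), (np.float64(0.71), np.float64(0.07)), (np.float64(0.92), np.float64(0.19)), (np.float64(1.11), np.float64(0.32)), (np.float64(1.3), np.float64(0.46)), (np.float64(1.48), np.float64(0.61)), (np.float64(1.66), np.float64(0.77))]
44.0 [(np.float64(0.17), np.float64(0.17)), (np.float64(0.32), np.float64(0.34)), (np.float64(0.47), np.float64(0.53)), (np.float64(0.6), np.float64(0.72)), (np.float64(0.73), np.float64(0.92)), (np.float64(0.85), np.float64(1.12)), (np.float64(0.95), np.float64(1.34)), (np.float64(1.05), np.float64(1.55))]
68.0 [(np.float64(0.08), np.float64(0.22)), (np.float64(0.15), np.float64(0.45)), (np.float64(0.21), np.float64(0.67)), (np.float64(0.26), np.float64(0.9)), (np.float64(0.29), np.float64(1.14)), (np.float64(0.32), np.float64(1.37)), (np.float64(0.33), np.float64(1.61)), (np.float64(0.32), np.float64(1.84))]
92.0 [(np.float64(-0.01), np.float64(0.24)), (np.float64(-0.04), np.float64(0.47)), (np.float64(-0.08), np.float64(0.7)), (np.float64(-0.13), np.float64(0.93)), (np.float64
[... 3270 characters left out ...]
 (np.float64(1.56), np.float64(-0.49)), (np.float64(1.8), np.float64(-0.52))]
356.0 [(np.float64(0.24), np.float64(-0.01)), (np.float64(0.47), np.float64(-0.01)), (np.float64(0.71), np.float64(0.01)), (np.float64(0.94), np.float64(0.03)), (np.float64(1.17), np.float64(0.07)), (np.float64(1.4), np.float64(0.12)), (np.float64(1.63), np.float64(0.19)), (np.float64(1.85), np.float64(0.26))]
380.0 [(np.float64(0.22), np.float64(0.09)), (np.float64(0.43), np.float64(0.18)), (np.float64(0.64), np.float64(0.29)), (np.float64(0.85), np.float64(0.41)), (np.float64(1.04), np.float64(0.54)), (np.float64(1.23), np.float64(0.68)), (np.float64(1.41), np.float64(0.83)), (np.float64(1.59), np.float64(0.99))]
```

Emit:
send_rows(moves=[{"dx":0,"dy":0.29,"dz":-0.13,"ax":0,"ay":0,"az":0,"jaw":1},{"dx":0,"dy":0.5,"dz":-0.04,"ax":0,"ay":0,"az":0,"jaw":1},{"dx":0,"dy":0.71,"dz":0.07,"ax":0,"ay":0,"az":0,"jaw":1},{"dx":0,"dy":0.92,"dz":0.19,"ax":0,"ay":0,"az":0,"jaw":1},{"dx":0,"dy":1.11,"dz":0.32,"ax":0,"ay":0,"az":0,"jaw":1},{"dx":0,"dy":1.3,"dz":0.46,"ax":0,"ay":0,"az":0,"jaw":1},{"dx":0,"dy":1.48,"dz":0.61,"ax":0,"ay":0,"az":0,"jaw":1},{"dx":0,"dy":1.66,"dz":0.77,"ax":0,"ay":0,"az":0,"jaw":1}])

```text
clock: 11.15
position: [0.6536, -0.0747, 0.1764]
eef_rot: [3.142, 0.0, 1.611]
ft_force: [-1.8, -2.3, 1.0]
gripper_width: 0.213
```

Emit:
send_rows(moves=[{"dx":0,"dy":0.17,"dz":0.17,"ax":0,"ay":0,"az":0,"jaw":1},{"dx":0,"dy":0.32,"dz":0.34,"ax":0,"ay":0,"az":0,"jaw":1},{"dx":0,"dy":0.47,"dz":0.53,"ax":0,"ay":0,"az":0,"jaw":1},{"dx":0,"dy":0.6,"dz":0.72,"ax":0,"ay":0,"az":0,"jaw":1},{"dx":0,"dy":0.73,"dz":0.92,"ax":0,"ay":0,"az":0,"jaw":1},{"dx":0,"dy":0.85,"dz":1.12,"ax":0,"ay":0,"az":0,"jaw":1},{"dx":0,"dy":0.95,"dz":1.34,"ax":0,"ay":0,"az":0,"jaw":1},{"dx":0,"dy":1.05,"dz":1.55,"ax":0,"ay":0,"az":0,"jaw":1}])

```text
clock: 11.82
position: [0.6639, -0.0742, 0.1609]
eef_rot: [3.142, 0.0, 1.611]
ft_force: [-0.4, -2.3, 1.0]
gripper_width: 0.209
```

Emit:
send_rows(moves=[{"dx":0,"dy":0.08,"dz":0.22,"ax":0,"ay":0,"az":0,"jaw":1},{"dx":0,"dy":0.15,"dz":0.45,"ax":0,"ay":0,"az":0,"jaw":1},{"dx":0,"dy":0.21,"dz":0.67,"ax":0,"ay":0,"az":0,"jaw":1},{"dx":0,"dy":0.26,"dz":0.9,"ax":0,"ay":0,"az":0,"jaw":1},{"dx":0,"dy":0.29,"dz":1.14,"ax":0,"ay":0,"az":0,"jaw":1},{"dx":0,"dy":0.32,"dz":1.37,"ax":0,"ay":0,"az":0,"jaw":1},{"dx":0,"dy":0.33,"dz":1.61,"ax":0,"ay":0,"az":0,"jaw":1},{"dx":0,"dy":0.32,"dz":1.84,"ax":0,"ay":0,"az":0,"jaw":1}])

```text
clock: 12.48
position: [0.6671, -0.074, 0.1425]
eef_rot: [3.141, 0.0, 1.611]
ft_force: [0.6, -3.0, 2.0]
gripper_width: 0.214
```

Emit:
send_rows(moves=[{"dx":0,"dy":-0.01,"dz":0.24,"ax":0,"ay":0,"az":0,"jaw":1},{"dx":0,"dy":-0.04,"dz":0.47,"ax":0,"ay":0,"az":0,"jaw":1},{"dx":0,"dy":-0.08,"dz":0.7,"ax":0,"ay":0,"az":0,"jaw":1},{"dx":0,"dy":-0.13,"dz":0.93,"ax":0,"ay":0,"az":0,"jaw":1},{"dx":0,"dy":-0.19,"dz":1.16,"ax":0,"ay":0,"az":0,"jaw":1},{"dx":0,"dy":-0.27,"dz":1.38,"ax":0,"ay":0,"az":0,"jaw":1},{"dx":0,"dy":-0.35,"dz":1.6,"ax":0,"ay":0,"az":0,"jaw":1},{"dx":0,"dy":-0.45,"dz":1.82,"ax":0,"ay":0,"az":0,"jaw":1}])

```text
clock: 13.15
position: [0.6626, -0.0742, 0.1245]
eef_rot: [3.141, 0.0, 1.611]
ft_force: [-0.7, -3.8, 3.3]
gripper_width: 0.211
```

Emit:
send_rows(moves=[{"dx":0,"dy":-0.11,"dz":0.21,"ax":0,"ay":0,"az":0,"jaw":1},{"dx":0,"dy":-0.23,"dz":0.41,"ax":0,"ay":0,"az":0,"jaw":1},{"dx":0,"dy":-0.36,"dz":0.61,"ax":0,"ay":0,"az":0,"jaw":1},{"dx":0,"dy":-0.5,"dz":0.8,"ax":0,"ay":0,"az":0,"jaw":1},{"dx":0,"dy":-0.65,"dz":0.98,"ax":0,"ay":0,"az":0,"jaw":1},{"dx":0,"dy":-0.81,"dz":1.15,"ax":0,"ay":0,"az":0,"jaw":1},{"dx":0,"dy":-0.98,"dz":1.32,"ax":0,"ay":0,"az":0,"jaw":1},{"dx":0,"dy":-1.15,"dz":1.47,"ax":0,"ay":0,"az":0,"jaw":1}])

```text
clock: 13.82
position: [0.6512, -0.0747, 0.1099]
eef_rot: [3.141, 0.0, 1.611]
ft_force: [2.6, -3.5, 3.3]
gripper_width: 0.211
```

Emit:
send_rows(moves=[{"dx":0,"dy":-0.18,"dz":0.15,"ax":0,"ay":0,"az":0,"jaw":1},{"dx":0,"dy":-0.38,"dz":0.28,"ax":0,"ay":0,"az":0,"jaw":1},{"dx":0,"dy":-0.57,"dz":0.41,"ax":0,"ay":0,"az":0,"jaw":1},{"dx":0,"dy":-0.78,"dz":0.53,"ax":0,"ay":0,"az":0,"jaw":1},{"dx":0,"dy":-0.99,"dz":0.63,"ax":0,"ay":0,"az":0,"jaw":1},{"dx":0,"dy":-1.21,"dz":0.73,"ax":0,"ay":0,"az":0,"jaw":1},{"dx":0,"dy":-1.43,"dz":0.81,"ax":0,"ay":0,"az":0,"jaw":1},{"dx":0,"dy":-1.65,"dz":0.88,"ax":0,"ay":0,"az":0,"jaw":1}])

```text
clock: 14.48
position: [0.6353, -0.0754, 0.1012]
eef_rot: [3.139, 0.0, 1.611]
ft_force: [6.8, -3.9, 0.7]
gripper_width: 0.21
```

Emit:
send_rows(moves=[{"dx":0,"dy":-0.23,"dz":0.06,"ax":0,"ay":0,"az":0,"jaw":1},{"dx":0,"dy":-0.46,"dz":0.11,"ax":0,"ay":0,"az":0,"jaw":1},{"dx":0,"dy":-0.69,"dz":0.14,"ax":0,"ay":0,"az":0,"jaw":1},{"dx":0,"dy":-0.93,"dz":0.16,"ax":0,"ay":0,"az":0,"jaw":1},{"dx":0,"dy":-1.16,"dz":0.17,"ax":0,"ay":0,"az":0,"jaw":1},{"dx":0,"dy":-1.4,"dz":0.17,"ax":0,"ay":0,"az":0,"jaw":1},{"dx":0,"dy":-1.63,"dz":0.16,"ax":0,"ay":0,"az":0,"jaw":1},{"dx":0,"dy":-1.87,"dz":0.13,"ax":0,"ay":0,"az":0,"jaw":1}])

```text
clock: 15.15
position: [0.6167, -0.0762, 0.0996]
eef_rot: [3.139, 0.0, 1.611]
ft_force: [8.9, -4.6, -2.7]
gripper_width: 0.215
```

Emit:
send_rows(moves=[{"dx":0,"dy":-0.23,"dz":-0.04,"ax":0,"ay":0,"az":0,"jaw":1},{"dx":0,"dy":-0.46,"dz":-0.09,"ax":0,"ay":0,"az":0,"jaw":1},{"dx":0,"dy":-0.69,"dz":-0.15,"ax":0,"ay":0,"az":0,"jaw":1},{"dx":0,"dy":-0.91,"dz":-0.23,"ax":0,"ay":0,"az":0,"jaw":1},{"dx":0,"dy":-1.13,"dz":-0.31,"ax":0,"ay":0,"az":0,"jaw":1},{"dx":0,"dy":-1.35,"dz":-0.41,"ax":0,"ay":0,"az":0,"jaw":1},{"dx":0,"dy":-1.56,"dz":-0.52,"ax":0,"ay":0,"az":0,"jaw":1},{"dx":0,"dy":-1.76,"dz":-0.64,"ax":0,"ay":0,"az":0,"jaw":1}])

```text
clock: 15.82
position: [0.5989, -0.077, 0.1056]
eef_rot: [3.14, 0.0, 1.611]
ft_force: [9.0, -5.4, -4.4]
gripper_width: 0.211
```

Emit:
send_rows(moves=[{"dx":0,"dy":-0.2,"dz":-0.13,"ax":0,"ay":0,"az":0,"jaw":1},{"dx":0,"dy":-0.39,"dz":-0.27,"ax":0,"ay":0,"az":0,"jaw":1},{"dx":0,"dy":-0.57,"dz":-0.42,"ax":0,"ay":0,"az":0,"jaw":1},{"dx":0,"dy":-0.74,"dz":-0.58,"ax":0,"ay":0,"az":0,"jaw":1},{"dx":0,"dy":-0.91,"dz":-0.75,"ax":0,"ay":0,"az":0,"jaw":1},{"dx":0,"dy":-1.06,"dz":-0.92,"ax":0,"ay":0,"az":0,"jaw":1},{"dx":0,"dy":-1.21,"dz":-1.11,"ax":0,"ay":0,"az":0,"jaw":1},{"dx":0,"dy":-1.35,"dz":-1.3,"ax":0,"ay":0,"az":0,"jaw":1}])

```text
clock: 16.48
position: [0.5852, -0.0776, 0.1182]
eef_rot: [3.14, 0.0, 1.611]
ft_force: [10.7, -5.9, -5.8]
gripper_width: 0.213
```

Emit:
send_rows(moves=[{"dx":0,"dy":-0.13,"dz":-0.2,"ax":0,"ay":0,"az":0,"jaw":1},{"dx":0,"dy":-0.24,"dz":-0.4,"ax":0,"ay":0,"az":0,"jaw":1},{"dx":0,"dy":-0.35,"dz":-0.61,"ax":0,"ay":0,"az":0,"jaw":1},{"dx":0,"dy":-0.44,"dz":-0.83,"ax":0,"ay":0,"az":0,"jaw":1},{"dx":0,"dy":-0.52,"dz":-1.05,"ax":0,"ay":0,"az":0,"jaw":1},{"dx":0,"dy":-0.6,"dz":-1.28,"ax":0,"ay":0,"az":0,"jaw":1},{"dx":0,"dy":-0.65,"dz":-1.5,"ax":0,"ay":0,"az":0,"jaw":1},{"dx":0,"dy":-0.7,"dz":-1.73,"ax":0,"ay":0,"az":0,"jaw":1}])

```text
clock: 17.15
position: [0.5779, -0.0779, 0.135]
eef_rot: [3.141, 0.0, 1.611]
ft_force: [9.0, -6.9, -9.1]
gripper_width: 0.211
```

Emit:
send_rows(moves=[{"dx":0,"dy":-0.03,"dz":-0.23,"ax":0,"ay":0,"az":0,"jaw":1},{"dx":0,"dy":-0.06,"dz":-0.47,"ax":0,"ay":0,"az":0,"jaw":1},{"dx":0,"dy":-0.07,"dz":-0.7,"ax":0,"ay":0,"az":0,"jaw":1},{"dx":0,"dy":-0.07,"dz":-0.94,"ax":0,"ay":0,"az":0,"jaw":1},{"dx":0,"dy":-0.05,"dz":-1.17,"ax":0,"ay":0,"az":0,"jaw":1},{"dx":0,"dy":-0.02,"dz":-1.41,"ax":0,"ay":0,"az":0,"jaw":1},{"dx":0,"dy":0.01,"dz":-1.64,"ax":0,"ay":0,"az":0,"jaw":1},{"dx":0,"dy":0.07,"dz":-1.87,"ax":0,"ay":0,"az":0,"jaw":1}])

```text
clock: 17.82
position: [0.5777, -0.0778, 0.1526]
eef_rot: [-3.139, 0.0, 1.611]
ft_force: [7.3, -6.4, -11.8]
gripper_width: 0.209
```

Emit:
send_rows(moves=[{"dx":0,"dy":0.06,"dz":-0.23,"ax":0,"ay":0,"az":0,"jaw":1},{"dx":0,"dy":0.14,"dz":-0.45,"ax":0,"ay":0,"az":0,"jaw":1},{"dx":0,"dy":0.22,"dz":-0.67,"ax":0,"ay":0,"az":0,"jaw":1},{"dx":0,"dy":0.32,"dz":-0.88,"ax":0,"ay":0,"az":0,"jaw":1},{"dx":0,"dy":0.43,"dz":-1.09,"ax":0,"ay":0,"az":0,"jaw":1},{"dx":0,"dy":0.55,"dz":-1.3,"ax":0,"ay":0,"az":0,"jaw":1},{"dx":0,"dy":0.68,"dz":-1.49,"ax":0,"ay":0,"az":0,"jaw":1},{"dx":0,"dy":0.82,"dz":-1.68,"ax":0,"ay":0,"az":0,"jaw":1}])

```text
clock: 18.48
position: [0.5839, -0.0776, 0.1683]
eef_rot: [-3.134, -0.0, 1.611]
ft_force: [-1.7, -7.4, -8.6]
gripper_width: 0.213
```

Emit:
send_rows(moves=[{"dx":0,"dy":0.15,"dz":-0.18,"ax":0,"ay":0,"az":0,"jaw":1},{"dx":0,"dy":0.31,"dz":-0.36,"ax":0,"ay":0,"az":0,"jaw":1},{"dx":0,"dy":0.48,"dz":-0.52,"ax":0,"ay":0,"az":0,"jaw":1},{"dx":0,"dy":0.65,"dz":-0.68,"ax":0,"ay":0,"az":0,"jaw":1},{"dx":0,"dy":0.84,"dz":-0.82,"ax":0,"ay":0,"az":0,"jaw":1},{"dx":0,"dy":1.03,"dz":-0.96,"ax":0,"ay":0,"az":0,"jaw":1},{"dx":0,"dy":1.23,"dz":-1.09,"ax":0,"ay":0,"az":0,"jaw":1},{"dx":0,"dy":1.43,"dz":-1.2,"ax":0,"ay":0,"az":0,"jaw":1}])

```text
clock: 19.15
position: [0.5977, -0.0771, 0.1818]
eef_rot: [-3.133, -0.0, 1.611]
ft_force: [-11.7, -6.8, 4.9]
gripper_width: 0.212
```

Emit:
send_rows(moves=[{"dx":0,"dy":0.21,"dz":-0.11,"ax":0,"ay":0,"az":0,"jaw":1},{"dx":0,"dy":0.43,"dz":-0.2,"ax":0,"ay":0,"az":0,"jaw":1},{"dx":0,"dy":0.65,"dz":-0.28,"ax":0,"ay":0,"az":0,"jaw":1},{"dx":0,"dy":0.87,"dz":-0.35,"ax":0,"ay":0,"az":0,"jaw":1},{"dx":0,"dy":1.1,"dz":-0.41,"ax":0,"ay":0,"az":0,"jaw":1},{"dx":0,"dy":1.33,"dz":-0.46,"ax":0,"ay":0,"az":0,"jaw":1},{"dx":0,"dy":1.56,"dz":-0.49,"ax":0,"ay":0,"az":0,"jaw":1},{"dx":0,"dy":1.8,"dz":-0.52,"ax":0,"ay":0,"az":0,"jaw":1}])

```text
clock: 19.82
position: [0.6177, -0.0763, 0.1889]
eef_rot: [-3.139, 0.0, 1.611]
ft_force: [-4.5, -4.6, 6.6]
gripper_width: 0.213
```

Emit:
send_rows(moves=[{"dx":0,"dy":0.24,"dz":-0.01,"ax":0,"ay":0,"az":0,"jaw":1},{"dx":0,"dy":0.47,"dz":-0.01,"ax":0,"ay":0,"az":0,"jaw":1},{"dx":0,"dy":0.71,"dz":0.01,"ax":0,"ay":0,"az":0,"jaw":1},{"dx":0,"dy":0.94,"dz":0.03,"ax":0,"ay":0,"az":0,"jaw":1},{"dx":0,"dy":1.17,"dz":0.07,"ax":0,"ay":0,"az":0,"jaw":1},{"dx":0,"dy":1.4,"dz":0.12,"ax":0,"ay":0,"az":0,"jaw":1},{"dx":0,"dy":1.63,"dz":0.19,"ax":0,"ay":0,"az":0,"jaw":1},{"dx":0,"dy":1.85,"dz":0.26,"ax":0,"ay":0,"az":0,"jaw":1}])

```text
clock: 20.48
position: [0.6371, -0.0754, 0.1866]
eef_rot: [-3.141, 0.0, 1.611]
ft_force: [-0.3, -5.8, 4.7]
gripper_width: 0.213
```

Emit:
send_rows(moves=[{"dx":0,"dy":0.22,"dz":0.09,"ax":0,"ay":0,"az":0,"jaw":1},{"dx":0,"dy":0.43,"dz":0.18,"ax":0,"ay":0,"az":0,"jaw":1},{"dx":0,"dy":0.64,"dz":0.29,"ax":0,"ay":0,"az":0,"jaw":1},{"dx":0,"dy":0.85,"dz":0.41,"ax":0,"ay":0,"az":0,"jaw":1},{"dx":0,"dy":1.04,"dz":0.54,"ax":0,"ay":0,"az":0,"jaw":1},{"dx":0,"dy":1.23,"dz":0.68,"ax":0,"ay":0,"az":0,"jaw":1},{"dx":0,"dy":1.41,"dz":0.83,"ax":0,"ay":0,"az":0,"jaw":1},{"dx":0,"dy":1.59,"dz":0.99,"ax":0,"ay":0,"az":0,"jaw":1}])

```text
clock: 21.15
position: [0.6536, -0.0746, 0.1764]
eef_rot: [3.141, 0.0, 1.611]
ft_force: [1.1, -5.5, 3.3]
gripper_width: 0.21
```

```bash
cat > tq.py <<'E'
import numpy as np
from scipy.optimize import least_squares
D=np.array([[.6536,.1764,-1.8,1.0],[.6639,.1609,-.4,1.0],[.6671,.1425,.6,2.0],[.6626,.1245,-.7,3.3],[.6512,.1099,2.6,3.3],[.6353,.1012,6.8,.7],[.6167,.0996,8.9,-2.7],[.5989,.1056,9.0,-4.4],[.5852,.1182,10.7,-5.8],[.5779,.135,9,-9.1],[.5777,.1526,7.3,-11.8],[.5839,.1683,-1.7,-8.6],[.5977,.1818,-11.7,4.9],[.6177,.1889,-4.5,6.6],[.6371,.1866,-.3,4.7],[.6536,.1764,1.1,3.3]])
r=least_squares(lambda p:np.hypot(D[:,0]-p[0],D[:,1]-p[1])-p[2],[.622,.144,.045]).x; print("circle",r)
th=np.unwrap(np.arctan2(D[:,0]-r[0],D[:,1]-r[1]))
tau=.045*(-D[:,2]*np.cos(th)+D[:,3]*np.sin(th))
if __name__=="__main__":
    for f in (0,1):
        m=(lambda p:p[0]-p[1]*np.sin(th+p[2])-tau) if not f else (lambda p:.245-.224*np.sin(th+p[2])-tau)
        best=min((least_squares(m,[.2,.2,a0],loss='soft_l1',f_scale=.03) for a0 in (0,1.5,3,4.5)),key=lambda q:q.cost)
        print(best.x,best.cost,np.degrees(best.x[2])%360,'target theta',(180-np.degrees(best.x[2]))%360); print(np.round(best.fun,3))
    print(np.round(np.degrees(th),1)); print(np.round(tau,3))
E
python3 tq.py
```

```text
circle [0.6220526  0.1441867  0.04503039]
[0.26967794 0.22210178 0.44814105] 0.002208795491646785 25.67659107030327 target theta 154.32340892969674
[-0.028 -0.    -0.018  0.012  0.028  0.001 -0.023  0.006 -0.002  0.002
 -0.012  0.019 -0.024  0.021  0.029 -0.008]
[0.2       0.2       0.4531511] 0.005486665569268256 25.9636456354664 target theta 154.0363543645336
[-0.055 -0.027 -0.044 -0.013  0.004 -0.022 -0.046 -0.016 -0.025 -0.021
 -0.036 -0.005 -0.05  -0.006  0.002 -0.035]
[ 44.4  68.2  92.1 115.9 139.6 162.9 186.8 211.  234.8 258.2 280.7 302.3
 327.1 354.4 379.5 404.4]
[0.089 0.048 0.091 0.12  0.185 0.302 0.412 0.449 0.491 0.483 0.46  0.368
 0.322 0.173 0.083 0.069]
```

```bash
python3 rows.py 404 3 6 0 0 6 | sed 's/np.float64//g'; python3 rows.py 494 2 10 0 0 1| sed 's/np.float64//g'
```

```text
404.0 [((0.17), (0.17)), ((0.32), (0.34)), ((0.47), (0.53)), ((0.6), (0.72)), ((0.73), (0.92)), ((0.85), (1.12))]
422.0 [((0.11), (0.21)), ((0.2), (0.43)), ((0.28), (0.65)), ((0.35), (0.87)), ((0.41), (1.1)), ((0.46), (1.33))]
440.0 [((0.03), (0.23)), ((0.06), (0.47)), ((0.07), (0.7)), ((0.07), (0.94)), ((0.05), (1.17)), ((0.02), (1.41))]
458.0 [((-0.04), (0.23)), ((-0.09), (0.46)), ((-0.15), (0.69)), ((-0.23), (0.91)), ((-0.31), (1.13)), ((-0.41), (1.35))]
476.0 [((-0.11), (0.21)), ((-0.23), (0.41)), ((-0.36), (0.61)), ((-0.5), (0.8)), ((-0.65), (0.98)), ((-0.81), (1.15))]
494.0 [((-0.17), (0.17)), ((-0.34), (0.32)), ((-0.53), (0.47)), ((-0.72), (0.6)), ((-0.92), (0.73)), ((-1.12), (0.85))]
494.0 [((-0.11), (0.11)), ((-0.23), (0.22)), ((-0.34), (0.32)), ((-0.47), (0.42)), ((-0.59), (0.51)), ((-0.72), (0.6)), ((-0.85), (0.69)), ((-0.99), (0.77)), ((-1.12), (0.85)), ((-1.26), (0.92))]
```

Emit:
send_rows(moves=[{"dx":0,"dy":0.17,"dz":0.17,"ax":0,"ay":0,"az":0,"jaw":1},{"dx":0,"dy":0.32,"dz":0.34,"ax":0,"ay":0,"az":0,"jaw":1},{"dx":0,"dy":0.47,"dz":0.53,"ax":0,"ay":0,"az":0,"jaw":1},{"dx":0,"dy":0.6,"dz":0.72,"ax":0,"ay":0,"az":0,"jaw":1},{"dx":0,"dy":0.73,"dz":0.92,"ax":0,"ay":0,"az":0,"jaw":1},{"dx":0,"dy":0.85,"dz":1.12,"ax":0,"ay":0,"az":0,"jaw":1}])

```text
clock: 21.65
position: [0.6621, -0.0742, 0.1649]
eef_rot: [3.142, 0.0, 1.611]
ft_force: [1.9, -4.9, 2.1]
gripper_width: 0.213
```

Emit:
send_rows(moves=[{"dx":0,"dy":0.11,"dz":0.21,"ax":0,"ay":0,"az":0,"jaw":1},{"dx":0,"dy":0.2,"dz":0.43,"ax":0,"ay":0,"az":0,"jaw":1},{"dx":0,"dy":0.28,"dz":0.65,"ax":0,"ay":0,"az":0,"jaw":1},{"dx":0,"dy":0.35,"dz":0.87,"ax":0,"ay":0,"az":0,"jaw":1},{"dx":0,"dy":0.41,"dz":1.1,"ax":0,"ay":0,"az":0,"jaw":1},{"dx":0,"dy":0.46,"dz":1.33,"ax":0,"ay":0,"az":0,"jaw":1}])

```text
clock: 22.15
position: [0.6665, -0.074, 0.1513]
eef_rot: [-3.141, -0.0, 1.611]
ft_force: [2.9, -6.3, 1.3]
gripper_width: 0.216
```

Emit:
send_rows(moves=[{"dx":0,"dy":0.03,"dz":0.23,"ax":0,"ay":0,"az":0,"jaw":1},{"dx":0,"dy":0.06,"dz":0.47,"ax":0,"ay":0,"az":0,"jaw":1},{"dx":0,"dy":0.07,"dz":0.7,"ax":0,"ay":0,"az":0,"jaw":1},{"dx":0,"dy":0.07,"dz":0.94,"ax":0,"ay":0,"az":0,"jaw":1},{"dx":0,"dy":0.05,"dz":1.17,"ax":0,"ay":0,"az":0,"jaw":1},{"dx":0,"dy":0.02,"dz":1.41,"ax":0,"ay":0,"az":0,"jaw":1}])

```text
clock: 22.65
position: [0.6665, -0.0741, 0.1371]
eef_rot: [-3.141, -0.0, 1.611]
ft_force: [1.4, -3.8, 0.7]
gripper_width: 0.214
```

Emit:
send_rows(moves=[{"dx":0,"dy":-0.04,"dz":0.23,"ax":0,"ay":0,"az":0,"jaw":1},{"dx":0,"dy":-0.09,"dz":0.46,"ax":0,"ay":0,"az":0,"jaw":1},{"dx":0,"dy":-0.15,"dz":0.69,"ax":0,"ay":0,"az":0,"jaw":1},{"dx":0,"dy":-0.23,"dz":0.91,"ax":0,"ay":0,"az":0,"jaw":1},{"dx":0,"dy":-0.31,"dz":1.13,"ax":0,"ay":0,"az":0,"jaw":1},{"dx":0,"dy":-0.41,"dz":1.35,"ax":0,"ay":0,"az":0,"jaw":1}])

```text
clock: 23.15
position: [0.6622, -0.0742, 0.1238]
eef_rot: [-3.141, -0.0, 1.611]
ft_force: [0.1, -4.2, 2.9]
gripper_width: 0.212
```

Emit:
send_rows(moves=[{"dx":0,"dy":-0.11,"dz":0.21,"ax":0,"ay":0,"az":0,"jaw":1},{"dx":0,"dy":-0.23,"dz":0.41,"ax":0,"ay":0,"az":0,"jaw":1},{"dx":0,"dy":-0.36,"dz":0.61,"ax":0,"ay":0,"az":0,"jaw":1},{"dx":0,"dy":-0.5,"dz":0.8,"ax":0,"ay":0,"az":0,"jaw":1},{"dx":0,"dy":-0.65,"dz":0.98,"ax":0,"ay":0,"az":0,"jaw":1},{"dx":0,"dy":-0.81,"dz":1.15,"ax":0,"ay":0,"az":0,"jaw":1}])

```text
clock: 23.65
position: [0.6546, -0.0746, 0.113]
eef_rot: [3.141, 0.0, 1.611]
ft_force: [1.9, -5.0, 3.5]
gripper_width: 0.216
```

Emit:
send_rows(moves=[{"dx":0,"dy":-0.11,"dz":0.11,"ax":0,"ay":0,"az":0,"jaw":1},{"dx":0,"dy":-0.23,"dz":0.22,"ax":0,"ay":0,"az":0,"jaw":1},{"dx":0,"dy":-0.34,"dz":0.32,"ax":0,"ay":0,"az":0,"jaw":1},{"dx":0,"dy":-0.47,"dz":0.42,"ax":0,"ay":0,"az":0,"jaw":1},{"dx":0,"dy":-0.59,"dz":0.51,"ax":0,"ay":0,"az":0,"jaw":1}])

```text
clock: 24.07
position: [0.6492, -0.0748, 0.1082]
eef_rot: [3.14, 0.0, 1.611]
ft_force: [3.6, -4.4, 3.3]
gripper_width: 0.21
```

Emit:
send_rows(moves=[{"dx":0,"dy":-0.13,"dz":0.09,"ax":0,"ay":0,"az":0,"jaw":1},{"dx":0,"dy":-0.26,"dz":0.18,"ax":0,"ay":0,"az":0,"jaw":1},{"dx":0,"dy":-0.4,"dz":0.26,"ax":0,"ay":0,"az":0,"jaw":1},{"dx":0,"dy":-0.53,"dz":0.34,"ax":0,"ay":0,"az":0,"jaw":1},{"dx":0,"dy":-0.67,"dz":0.41,"ax":0,"ay":0,"az":0,"jaw":1}])

```text
clock: 24.48
position: [0.6428, -0.0751, 0.1043]
eef_rot: [3.139, 0.0, 1.611]
ft_force: [4.3, -4.4, 2.2]
gripper_width: 0.212
```

```bash
python3 - <<'E'
s=open('tq.py').read()
s=s.replace("[.6536,.1764,1.1,3.3]])","[.6536,.1764,1.1,3.3],[.6621,.1649,1.9,2.1],[.6665,.1513,2.9,1.3],[.6665,.1371,1.4,.7],[.6622,.1238,.1,2.9],[.6546,.1130,1.9,3.5],[.6492,.1082,3.6,3.3],[.6428,.1043,4.3,2.2]])")
open('tq.py','w').write(s)
E
python3 tq.py; python3 -c "
from h import *
o=robot.get_obs();print(o['clock'],o['position'],o['ft_force'],o['moment'])"
```

```text
circle [0.62205524 0.14418913 0.04503154]
[0.26532317 0.22635321 0.41390006] 0.0035235335351846255 23.714726607387583 target theta 156.28527339261242
[-0.034 -0.009 -0.029 -0.001  0.015 -0.01  -0.032  0.001 -0.004  0.003
 -0.009  0.024 -0.021  0.022  0.027 -0.013 -0.005  0.009  0.034  0.003
  0.006 -0.006  0.033]
[0.2        0.38846568 0.45314106] 0.006333919422548721 25.96307032517394 target theta 154.03692967482607
[-0.055 -0.027 -0.044 -0.013  0.004 -0.022 -0.046 -0.016 -0.025 -0.021
 -0.036 -0.005 -0.05  -0.006  0.002 -0.035 -0.024 -0.007  0.021 -0.009
 -0.005 -0.017  0.022]
[ 44.4  68.2  92.1 115.9 139.6 162.9 186.8 211.  234.8 258.2 280.7 302.3
 327.1 354.4 379.5 404.4 422.7 440.9 459.1 476.9 493.8 503.  512.5]
[0.089 0.048 0.091 0.12  0.185 0.302 0.412 0.449 0.491 0.483 0.461 0.368
 0.322 0.173 0.083 0.069 0.045 0.037 0.041 0.118 0.173 0.219 0.217]
24.4833 [ 0.64283833 -0.07509248  0.10425066] [ 4.33426907 -4.35747533  2.15068677] [-0.77812083 -0.82354112 -0.07555614]
```

```bash
python3 rows.py 154 3 4 0 0 2 | sed 's/np.float64//g'; python3 rows.py 178 -3 4 0 0 4| sed 's/np.float64//g'
```

```text
154.0 [((-0.21), (0.1)), ((-0.43), (0.18)), ((-0.66), (0.26)), ((-0.88), (0.32))]
166.0 [((-0.23), (0.05)), ((-0.46), (0.09)), ((-0.7), (0.12)), ((-0.93), (0.13))]
178.0 [((0.24), (-0.01)), ((0.47), (-0.04)), ((0.7), (-0.08)), ((0.93), (-0.13))]
166.0 [((0.23), (-0.06)), ((0.45), (-0.14)), ((0.67), (-0.22)), ((0.88), (-0.32))]
154.0 [((0.21), (-0.11)), ((0.41), (-0.23)), ((0.61), (-0.36)), ((0.8), (-0.5))]
142.0 [((0.18), (-0.15)), ((0.36), (-0.31)), ((0.52), (-0.48)), ((0.68), (-0.65))]
```

Emit:
send_rows(moves=[{"dx":0,"dy":-0.21,"dz":0.1,"ax":0,"ay":0,"az":0,"jaw":1},{"dx":0,"dy":-0.43,"dz":0.18,"ax":0,"ay":0,"az":0,"jaw":1},{"dx":0,"dy":-0.66,"dz":0.26,"ax":0,"ay":0,"az":0,"jaw":1},{"dx":0,"dy":-0.88,"dz":0.32,"ax":0,"ay":0,"az":0,"jaw":1}])

```text
clock: 24.82
position: [0.6342, -0.0755, 0.1009]
eef_rot: [3.139, 0.0, 1.611]
ft_force: [7.1, -5.3, -1.0]
gripper_width: 0.21
```

Emit:
send_rows(moves=[{"dx":0,"dy":-0.23,"dz":0.05,"ax":0,"ay":0,"az":0,"jaw":1},{"dx":0,"dy":-0.46,"dz":0.09,"ax":0,"ay":0,"az":0,"jaw":1},{"dx":0,"dy":-0.7,"dz":0.12,"ax":0,"ay":0,"az":0,"jaw":1},{"dx":0,"dy":-0.93,"dz":0.13,"ax":0,"ay":0,"az":0,"jaw":1}])

```text
clock: 25.15
position: [0.6249, -0.0759, 0.0993]
eef_rot: [3.139, 0.0, 1.611]
ft_force: [7.7, -5.9, -2.1]
gripper_width: 0.21
```

Emit:
send_rows(moves=[{"dx":0,"dy":0.24,"dz":-0.01,"ax":0,"ay":0,"az":0,"jaw":1},{"dx":0,"dy":0.47,"dz":-0.04,"ax":0,"ay":0,"az":0,"jaw":1},{"dx":0,"dy":0.7,"dz":-0.08,"ax":0,"ay":0,"az":0,"jaw":1},{"dx":0,"dy":0.93,"dz":-0.13,"ax":0,"ay":0,"az":0,"jaw":1}])

```text
clock: 25.48
position: [0.6317, -0.0755, 0.1001]
eef_rot: [-3.138, -0.0, 1.611]
ft_force: [-5.1, -5.2, 5.3]
gripper_width: 0.211
```

Emit:
send_rows(moves=[{"dx":0,"dy":0.23,"dz":-0.06,"ax":0,"ay":0,"az":0,"jaw":1},{"dx":0,"dy":0.45,"dz":-0.14,"ax":0,"ay":0,"az":0,"jaw":1},{"dx":0,"dy":0.67,"dz":-0.22,"ax":0,"ay":0,"az":0,"jaw":1},{"dx":0,"dy":0.88,"dz":-0.32,"ax":0,"ay":0,"az":0,"jaw":1}])

```text
clock: 25.82
position: [0.6398, -0.0751, 0.1027]
eef_rot: [-3.137, -0.0, 1.611]
ft_force: [-7.6, -5.1, 3.8]
gripper_width: 0.215
```

Emit:
send_rows(moves=[{"dx":0,"dy":0.21,"dz":-0.11,"ax":0,"ay":0,"az":0,"jaw":1},{"dx":0,"dy":0.41,"dz":-0.23,"ax":0,"ay":0,"az":0,"jaw":1},{"dx":0,"dy":0.61,"dz":-0.36,"ax":0,"ay":0,"az":0,"jaw":1},{"dx":0,"dy":0.8,"dz":-0.5,"ax":0,"ay":0,"az":0,"jaw":1}])

```text
clock: 26.15
position: [0.647, -0.0748, 0.1067]
eef_rot: [-3.135, -0.0, 1.611]
ft_force: [-7.7, -6.3, 0.3]
gripper_width: 0.212
```

Emit:
send_rows(moves=[{"dx":0,"dy":0.18,"dz":-0.15,"ax":0,"ay":0,"az":0,"jaw":1},{"dx":0,"dy":0.36,"dz":-0.31,"ax":0,"ay":0,"az":0,"jaw":1},{"dx":0,"dy":0.52,"dz":-0.48,"ax":0,"ay":0,"az":0,"jaw":1},{"dx":0,"dy":0.68,"dz":-0.65,"ax":0,"ay":0,"az":0,"jaw":1}])

```text
clock: 26.48
position: [0.6535, -0.0746, 0.1122]
eef_rot: [-3.134, -0.001, 1.611]
ft_force: [-5.2, -6.8, -5.9]
gripper_width: 0.207
```

```bash
python3 - <<'E'
import numpy as np
from scipy.optimize import least_squares
src=open('tq.py').read().split("r=least")[0]; exec(src)
E=np.array([[.6342,.1009,7.1,-1.0],[.6249,.0993,7.7,-2.1],[.6317,.1001,-5.1,5.3],[.6398,.1027,-7.6,3.8],[.6470,.1067,-7.7,.3],[.6535,.1122,-5.2,-5.9]])
D=np.vstack([D,E]); sg=np.r_[np.ones(len(D)-4),-np.ones(4)]
r=(.62205,.1442)
th=np.arctan2(D[:,0]-r[0],D[:,1]-r[1]); tau=.045*(-D[:,2]*np.cos(th)+D[:,3]*np.sin(th))
w=np.ones(len(D)); w[-4]=.4
for nm,m in [("free",lambda p:w*(p[0]*sg-p[1]*np.sin(th+p[2])-tau)),("fixed c",lambda p:w*(.245*sg-.224*np.sin(th+p[2])-tau)),("bias",lambda p:w*(p[0]*sg+p[3]-p[1]*np.sin(th+p[2])-tau))]:
    q=least_squares(m,[.25,.22,.43,0]); J=q.jac; print(nm,q.x,q.cost,180-np.degrees(q.x[2])); print(np.round(q.fun[-10:],3))
print(np.round(np.degrees(th[-6:]),1),np.round(tau[-6:],3))
E
python3 rows.py 130 2 10 0 0 2| sed 's/np.float64//g'; python3 rows.py 150 1 12 0 0 1| sed 's/np.float64//g'
```

```text
free [0.26327489 0.22598185 0.424674   0.        ] 0.0047013838546567524 155.66797240187847
[ 0.003  0.006 -0.005  0.034  0.002  0.003 -0.017 -0.011 -0.019  0.012]
fixed c [0.25       0.22       0.43966819 0.        ] 0.009197050549675926 154.80886845061767
[-0.011 -0.008 -0.02   0.019 -0.013 -0.013 -0.009  0.01   0.003  0.034]
bias [0.25881126 0.22671512 0.41292583 0.00626076] 0.004542639686534315 156.3410925437082
[ 0.003  0.005 -0.006  0.033  0.001  0.003 -0.014 -0.003 -0.011  0.02 ]
[164.3 176.4 167.7 156.8 146.4 135.5] [ 0.295  0.34  -0.173 -0.247 -0.281 -0.353]
130.0 [((-0.1), (0.12)), ((-0.21), (0.23)), ((-0.32), (0.34)), ((-0.44), (0.45)), ((-0.55), (0.55)), ((-0.68), (0.65)), ((-0.8), (0.75)), ((-0.93), (0.84)), ((-1.06), (0.92)), ((-1.2), (1.0))]
150.0 [((-0.14), (0.08)), ((-0.28), (0.15)), ((-0.42), (0.21)), ((-0.56), (0.28)), ((-0.71), (0.33)), ((-0.86), (0.38)), ((-1.01), (0.43)), ((-1.16), (0.47)), ((-1.31), (0.5)), ((-1.47), (0.53))]
150.0 [((-0.07), (0.04)), ((-0.14), (0.08)), ((-0.21), (0.11)), ((-0.28), (0.15)), ((-0.35), (0.18)), ((-0.42), (0.21)), ((-0.49), (0.25)), ((-0.56), (0.28)), ((-0.64), (0.3)), ((-0.71), (0.33)), ((-0.78), (0.36)), ((-0.86), (0.38))]
```

Emit:
send_rows(moves=[{"dx":0,"dy":-0.1,"dz":0.12,"ax":0,"ay":0,"az":0,"jaw":1},{"dx":0,"dy":-0.21,"dz":0.23,"ax":0,"ay":0,"az":0,"jaw":1},{"dx":0,"dy":-0.32,"dz":0.34,"ax":0,"ay":0,"az":0,"jaw":1},{"dx":0,"dy":-0.44,"dz":0.45,"ax":0,"ay":0,"az":0,"jaw":1},{"dx":0,"dy":-0.55,"dz":0.55,"ax":0,"ay":0,"az":0,"jaw":1},{"dx":0,"dy":-0.68,"dz":0.65,"ax":0,"ay":0,"az":0,"jaw":1},{"dx":0,"dy":-0.8,"dz":0.75,"ax":0,"ay":0,"az":0,"jaw":1},{"dx":0,"dy":-0.93,"dz":0.84,"ax":0,"ay":0,"az":0,"jaw":1},{"dx":0,"dy":-1.06,"dz":0.92,"ax":0,"ay":0,"az":0,"jaw":1},{"dx":0,"dy":-1.2,"dz":1.0,"ax":0,"ay":0,"az":0,"jaw":1},{"dx":0,"dy":-1.33,"dz":1.08,"ax":0,"ay":0,"az":0,"jaw":1},{"dx":0,"dy":-1.47,"dz":1.15,"ax":0,"ay":0,"az":0,"jaw":1}])

```text
clock: 27.48
position: [0.643, -0.0751, 0.1043]
eef_rot: [3.139, 0.0, 1.611]
ft_force: [5.5, -5.3, 1.7]
gripper_width: 0.213
```

Emit:
send_rows(moves=[{"dx":0,"dy":-0.07,"dz":0.04,"ax":0,"ay":0,"az":0,"jaw":1},{"dx":0,"dy":-0.14,"dz":0.07,"ax":0,"ay":0,"az":0,"jaw":1},{"dx":0,"dy":-0.21,"dz":0.1,"ax":0,"ay":0,"az":0,"jaw":1},{"dx":0,"dy":-0.21,"dz":0.1,"ax":0,"ay":0,"az":0,"jaw":1},{"dx":0,"dy":-0.21,"dz":0.1,"ax":0,"ay":0,"az":0,"jaw":1}])

```text
clock: 27.9
position: [0.6408, -0.0752, 0.1033]
eef_rot: [3.139, 0.0, 1.611]
ft_force: [4.4, -4.5, 2.0]
gripper_width: 0.213
```

Run:
```python
from h import *
w=Cam("wrist"); o=robot.get_obs(); p=o['position']; print(o['clock'],p,o['ft_force'],o['gripper_width'],np.abs(o['qvel']).max())
print(np.degrees(np.arctan2(p[0]-.62205,p[2]-.1442)), np.hypot(p[0]-.62205,p[2]-.1442))
cv2.imwrite("pics/w11.png",w.im); s=Cam("scene"); cv2.imwrite("pics/s11.png",s.im)
```

```text
27.95 [ 0.64080034 -0.07515809  0.10325127] [ 4.42561216 -5.64027978  1.23019339] 0.21308642405306336 0.0017064992278205595
155.39704862517945 0.04503747127323918
```

View pics/w11.png

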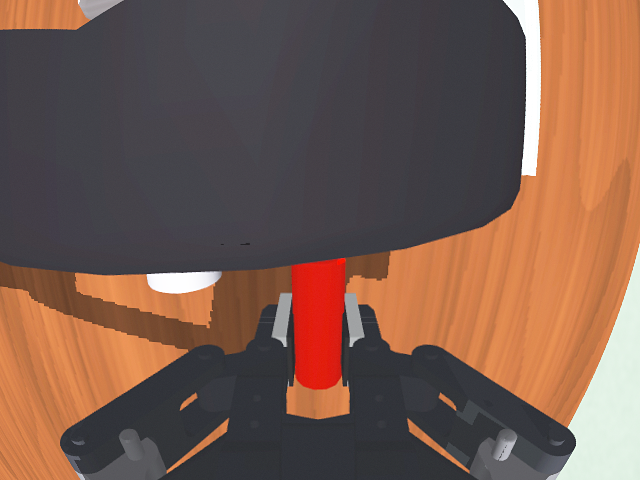

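View pics/s11.png

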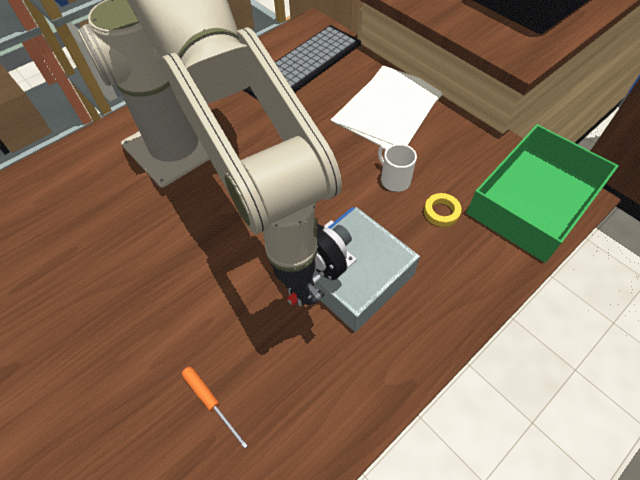

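Emit:
send_rows(moves=[{"dx":-0.03,"dy":0.03,"dz":-0.01,"ax":0,"ay":0,"az":0,"jaw":1},{"dx":-0.06,"dy":0.06,"dz":-0.02,"ax":0,"ay":0,"az":0,"jaw":1},{"dx":-0.1,"dy":0.09,"dz":-0.03,"ax":0,"ay":0,"az":0,"jaw":1},{"dx":-0.1,"dy":0.1,"dz":-0.04,"ax":0,"ay":0,"az":0,"jaw":1},{"dx":-0.1,"dy":0.1,"dz":-0.04,"ax":0,"ay":0,"az":0,"jaw":1},{"dx":-0.1,"dy":0.1,"dz":-0.04,"ax":0,"ay":0,"az":0,"jaw":1}])

```text
clock: 28.5
position: [0.6408, -0.0753, 0.1032]
eef_rot: [-3.141, -0.001, 1.611]
ft_force: [0.1, 3.3, 3.9]
gripper_width: 0.211
```

Run:
```python
from h import *
t=Cam("top"); o=robot.get_obs(); p=o['position']; print(o['clock'],p,o['ft_force'],o['gripper_width'],np.abs(o['qvel']).max())
print(np.degrees(np.arctan2(p[0]-.62205,p[2]-.1442)), np.hypot(p[0]-.62205,p[2]-.1442))
t.crop(220,160,220,165,3.6,"pics/t12.png")
c,n=np.cos(.041),np.sin(.041)
L=lambda x,y,z:np.array([.6448+c*x-n*y,.0847+n*x+c*y,z])
for x in (-.095,-.107,-.118): print(x,[ (np.array(t.proj(L(x,y,.077))[0])-[219.64,159.64])*3.6 for y in (.1,.04)])
```

```text
28.55 [ 0.64081845 -0.07528648  0.10323905] [5.56352943e-04 3.24276425e+00 5.17762677e+00] 0.2101826855002133 0.0016726624082061166
155.38258550017375 0.04505611739774787
-0.095 [array([ 79.60865504, 370.72434399]), array([171.79258002, 364.54448295])]
-0.107 [array([ 80.64111101, 389.1608421 ]), array([172.8976828 , 382.95736309])]
-0.118 [array([ 81.58898162, 406.08690507]), array([173.91224695, 399.86171677])]
```

View pics/t12.png

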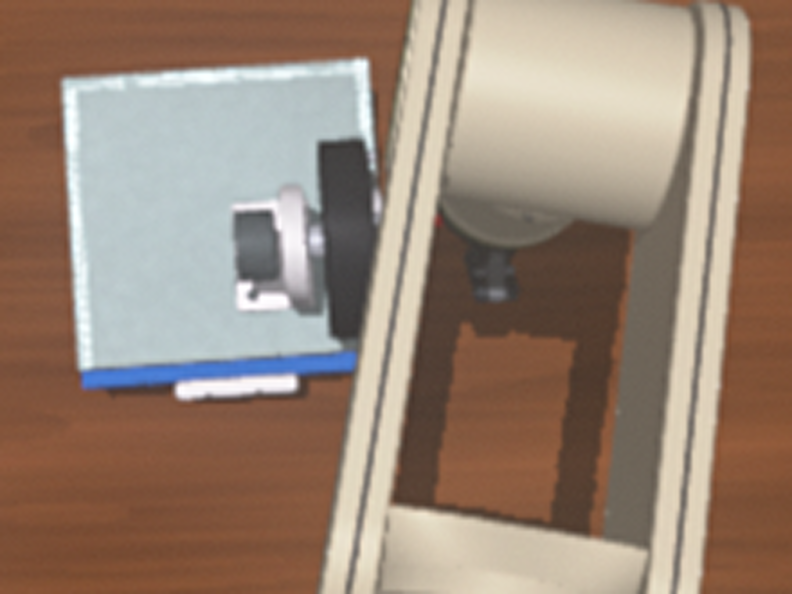

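The top view shows the blue panel flush with the stand: its outer corner is at crop (82,388), and (81,389) is predicted for shut. The rotor is still and the handle is gripped, so I'm handing in.

```bash
python3 -c "
from plant import robot
robot.close_job(); o=robot.get_obs(); print(o['clock'],o['position'],o['ft_force'],o['gripper_width'])"
```

```text
the job is handed in; nothing more can be done
the job is handed in; nothing more can be done
```

I finished the job and handed it in at about 28.6 s. The simulator reports no verdict, so the checks below are my own.

- **Pack and drawer:** The pack is in the drawer tray and released, lying flat when last seen. I pushed the drawer against its end stop, where the force rose to about 22 N. In the top view the front panel is where it should be when shut, to within about 1 mm.
- **Finding the heavy side:** I cranked the rotor 384° and logged the force as it turned. Sampling continued for about 130° more, with a short sweep back across the bottom. The fitted weight torque is 0.226 N m (0.224 given) and the friction about 0.26 N m (0.245 given), a little above the stated value.
- **Final position:** The estimates put the heavy side at the bottom with the handle between about 154° and 156°, with a best value of 155.7°. It rests at 155.4°, probably within 2° of straight down. The arm is still gripping the handle, and the rotor didn't move when I eased off the push. A force of about 5 N up and 3 N sideways remained on the tool, which is too little to turn the rotor.
- **Other objects:** The mug, tape roll and screwdriver look unmoved in the last scene picture. I didn't measure their positions.

One call early on was refused for its format, and nothing moved.

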